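Seat the autosampler tray on its flatted spindle and turn it home

TASK

The autosampler's vial tray was set down out of register: its D-shaped bore rides high on the end of the flatted drive spindle. Turn the tray, with a push at one of its vials for instance, until it drops onto the flat and is fully home, its hub flush with the spindle's end; then turn it, spindle and all, until its red home mark stands at the red pointer, and leave it at rest there. Keep the three vials standing in their pockets and do not disturb the things around.

Things in the scene. Friction and masses are not known exactly. Their poses are not given: they have to be found in the camera images.
- drive_unit: white autosampler drive unit, a box fixed to the bench, 156 mm deep (x), 144 wide (y), top 46 above the bench. Origin on the bench, on the spindle's axis; its -x side (buttons, pointer) faces the robot within 0.35 rad. Black vial sensor block at the rear edge of its top, 67 to 80 mm from the axis, 34 tall
- spindle (a joint): angle (rad) of the vertical drive spindle in the drive unit, counter-clockwise from above positive, range +-3.0; at 0 its flat faces the pointer (drive unit's -x). A drag of about 0.25 N m holds it (5 to 6 N at the vials); it stays where it is left
- spindle_end (a point): centre of the spindle's top face, 90 mm above the bench. The spindle is a steel journal 29 mm in diameter, 36 tall above the drive unit's top, ending in a brass D 8 tall: 19 in diameter, with one flat 6.2 mm from the axis
- tray: loose aluminium vial tray, six lobes, 124 mm across, 22 thick, 0.2 to 0.3 kg; its black hub, 38 in diameter, stays round the spindle. Origin: centre of its underside, z up; -x side has the home mark. Riding high its underside is 56 above the bench and up to 4 degrees crooked; fully home 48. Six pockets 25 in diameter, floors 5 above the underside, centres 45 from the axis, every 60 degrees from -x
- hub_top (a point): centre of the hub's top, 42 mm above the tray's underside; level with spindle_end when home. The D bore, through the hub's top 8 mm, has 0.5 to 0.7 clearance, its flat on the tray's -x side: within 5 to 9 degrees of the spindle's flat the tray falls 8 mm; then both turn together with up to 9 degrees of play each way. A sideways push may bind it part way until relieved, or the hub is pressed
- home_mark (a point): outer end of the red line on the tray's rim, 62 mm from its axis on its -x side, at deck height (22 above the underside)
- pointer_tip (a point): tip of the fixed red pointer on the drive unit, 65.5 mm from the axis on the drive unit's -x side, 16 above its top
- vial_2: glass vial with white cap, 24 mm in diameter, 44 tall, loose in the tray's pocket at -x, behind the home mark; origin at the centre of its foot. It stands 27 mm above the deck and can be pushed sideways to turn the tray
- vial_0: glass vial with blue cap, same size, loose in the pocket 120 degrees counter-clockwise (from above) of vial_2
- vial_3: glass vial with blue cap, same size, loose in the pocket 240 degrees counter-clockwise of vial_2
- vial_4: spare vial with black cap standing on the bench to the right, 24 mm in diameter, 44 tall; leave alone
- syringe: thin glass microlitre syringe lying on the bench to the right of the drive unit, 184 mm long; leave alone
- ferrule_tin: round aluminium tin behind the drive unit, 65 mm in diameter, 53 tall; leave alone

How it is judged:
On the way, in this order (a step that is already met when the one before it is completed fails the run):
1. the tray is turned into register and drops fully home on the flatted spindle (z of hub_top in the frame of spindle_end below 0.002 m and horizontal distance between hub_top and spindle_end below 0.003 m and angle between tray's own z axis and vertical below 0.04 rad), for 0.2 s.
2. the seated tray is turned with the spindle until its home mark stands at the pointer (z of hub_top in the frame of spindle_end below 0.002 m and horizontal distance between home_mark and pointer_tip below 0.0075 m), for 0.2 s.
At the end, for the whole second after the job is handed in: The tray is fully home on the spindle (hub top within 2 mm of flush with the spindle's end, level within 0.04 rad), its home mark is within 7.5 mm of the pointer's tip seen from above (3.5 mm when dead in line), it is at rest, and the three vials stand on the floors of their pockets (all of step 2 and horizontal distance between hub_top and spindle_end below 0.003 m and angle between tray's own z axis and vertical below 0.04 rad and linear speed of tray below 0.01 m/s and angular speed of tray below 0.05 rad/s and z of each of vial_2, vial_0, vial_3 in the frame of tray below 0.008 m and angle between each of vial_2, vial_0, vial_3's own z axis and vertical below 0.2 rad and horizontal distance between each of vial_2, vial_0, vial_3 and tray below 0.05 m); the robot touches nothing.
It fails at once if a vial of the tray is tipped or pulled out of its pocket (angle between any of vial_2, vial_0, vial_3's own z axis and vertical above 0.5 rad or z of any of vial_2, vial_0, vial_3 in the frame of tray above 0.022 m).
It fails at once if the spare vial, the syringe or the tin is disturbed (distance of any of vial_4, syringe, ferrule_tin from where it was at the start of the episode above 0.02 m or angle between vial_4's own z axis and vertical above 0.5 rad).
It also fails if it takes over 45 s, if anything falls off the work surface, if the arm or the gripper's body presses on something with over 40 N, if the wrist force passes 120 N, or if a joint passes its speed limit or range.

ROBOT

A 6-joint arm with a two-finger parallel gripper is mounted at the origin on a cart in front of the work surface, level with it; the furniture and walls round the work are solid. World frame = base frame: x ahead of the robot, y to its left, z up, the work surface at z = 0. Lengths are in m, angles in rad, forces in N, time in s.
With the tool pointing down it reaches from about 0.425 to 0.95 m from the base axis. Payload 3.5 kg.
Tool frame: the origin (TCP) lies between the finger pads; the fingertips stand 11 mm ahead of it and the grasp point (between the pads) lies 8 mm behind it (ctrl.tcp_to_tips is the distance from the TCP to the fingertips, in m); z points along the fingers, y is the direction in which the jaws open and shut (so a half turn about z gives the same grasp; the last joint's range is limited). The gripper opens to 85 mm and grips with 20 to 120 N. Pads are 22 mm wide; open, the fingers measure 114 mm over their backs; the gripper's body (76 mm by 85 mm) begins 54 mm behind the grasp point. The pads swing forward as they close: fully open they stand 13 mm farther back than shut.
Start: joints at [-1.476, 0.286, 1.577, -0, 1.279, -0.15], TCP at [0.164, -0.655, 0.242] pointing down, gripper open.
Joint ranges: [-2.77, 2.77], [-0.9, 2.22], [0.21, 2.48], [-1.53, 4.67], [0.24, 2.81], [-2.84, 2.84]. Speed limits (rad/s): [2.79, 2.79, 3.14, 3.14, 3.14, 3.14].

INTERFACE

Orientations are given as a unit quaternion [x, y, z, w].
In Python, from plant import monitor, vision, workorder, ctrl gives the robot as it stands.
- The arm moves only by the tool jog_arm, never from a script. Its argument "series" is a list of rows, each a list of 4 numbers: the shift along the tool's x, y, z in m, then the turn about the tool's z in rad. In form: [[tx, ty, tz, spin], ...]. A call has exactly 8 rows; each row shifts and turns the pose as measured when the row begins, along the tool's axes as they then stand; what a row does not reach is not made up. A row lasts 1/12 s, in which the tool goes at most 41.7 mm and 7.16 degrees, less where a joint would pass 70% of its speed; a pose out of reach is approached as far as the arm can. A call is refused whole if a number of a shift passes 0.0417 or a number of a turn 0.125, either way. A call with a gripper value outside its range is refused whole. "grip" is the finger opening in m, from 0 to 0.0854, set as the call begins (left out, the last holds). The fingers move at their own pace and stop on an object; "grip_force" is the grip in N (left out, the last holds). Time passes only in rows, so rows that do not move let the fingers close, or fill a call up. It gives the time, the measured TCP pose, the force and the opening at its end, in the units of the state.
- monitor.get_state(): the state, without advancing time (a new reading comes with each control period).
- vision.read_camera(name): name is "scene" or "top"; returns the picture (400x640x3 uint8, red, green, blue); there is no depth.
- vision.get_calibration(name): a dict with "vfov" (degrees; the focal length in pixels is half the picture's height over the tangent of half this angle, whatever the lens; pixels are square), "cx", "cy" (the principal point, pixels), "D" ([k1, k2, p1, p2, k3] as OpenCV has them; the pictures are not rectified), "R" (3x3) and "t" (3): a world point X has camera coordinates R X + t. Camera axes: x right, y down, z forward; pixel columns grow to the right and rows downward; lengths in m; the calibration is good to about 2 mm. A picture is of the moment at which its call begins. get_calibration takes no time and is no camera call.
- workorder.sign_off(): hands the job in, once; it reports no verdict.
The state is a dict: "time": time; "qpos": joint angles; "dq": joint speeds; "joint_efforts": joint torques, N m; "eef_pos": TCP position; "tcp_rot": TCP orientation; "contact_force": force on the tool from outside, world axes, zero at the start; "wrist_torque": the same for the moment, N m; "opening": opening from 0.0 (shut) to 1.0 (fully open).
Only numpy, scipy, OpenCV 4.12 (cv2) and the standard library are available. Lean on these libraries where they do the work, as an engineer would, in place of code of your own. Each camera call takes 0.05 s, during which the arm holds its last target.

## Working session

There is one attempt and no reset: what is moved stays moved. The work goes in short steps, Python scripts to look and compute and a tool call to move; the robot and the scene stay as the last step left them, time stands still between calls to the robot, and variables do not carry over. Pictures are saved under pics/ and viewed, and the job is handed in when it is done.

Besides the shell and the picture viewer there is one more tool, called after "Emit:" in YAML: its name, and indented under it one key for each argument. jog_arm: Moves the arm, as the interface text tells. Its arguments: {"type":"object","properties":{"series":{"type":"array","items":{"type":"array","items":{"type":"number"}}},"grip":{"type":"number"},"grip_force":{"type":"number"}},"required":["series"]}

```bash
ls; mkdir -p pics
python3 - <<'E'
from plant import monitor, vision, workorder, ctrl
import cv2
s=monitor.get_state();print(s)
for n in("scene","top"):
    im=vision.read_camera(n);cv2.imwrite(f"pics/{n}0.png",im[:,:,::-1]);c=vision.get_calibration(n);print(n,c)
print(ctrl.tcp_to_tips)
E
```

```text
pics
{'time': 0.0, 'qpos': array([-1.47603380e+00,  2.87177550e-01,  1.57821088e+00, -5.87266253e-06,
        1.27860303e+00, -1.49983116e-01]), 'dq': array([-5.54441135e-04, -2.13900141e-04, -6.02567248e-04, -3.29097287e-04,
       -1.11822245e-03, -6.61259270e-05]), 'joint_efforts': array([ 5.38905188e-04, -4.05980229e+01, -2.92624587e+01, -1.51273404e-06,
        5.96475831e-03,  1.48867446e-06]), 'eef_pos': array([ 0.16353554, -0.65422383,  0.24092089]), 'tcp_rot': array([ 9.92520968e-01,  1.22068379e-01,  3.03019055e-05, -1.19902438e-03]), 'contact_force': array([0.43925833, 0.98362576, 0.36594379]), 'wrist_torque': array([ 0.00165239,  0.02247291, -0.04306592]), 'opening': 1.0034907326627276}
scene {'vfov': 46.80540521435469, 'cx': 324.1026318748432, 'cy': 196.59507608825695, 'D': array([0.01948973, 0.        , 0.        , 0.        , 0.        ]), 'R': array([[-0.87029907, -0.49196563,  0.02343818],
       [-0.32230219,  0.53288518, -0.78240314],
       [ 0.3724256 , -0.6884789 , -0.62233108]]), 't': array([0.41371184, 0.29632222, 0.77204283])}
top {'vfov': 50.532204793608805, 'cx': 332.10290662124714, 'cy': 204.42468101787628, 'D': array([-0.08732317,  0.        ,  0.        ,  0.        ,  0.        ]), 'R': array([[ 1.79266723e-03, -9.99823166e-01, -1.87195877e-02],
       [-9.89298505e-01,  9.57921677e-04, -1.45902534e-01],
       [ 1.45894666e-01,  1.87808149e-02, -9.89121847e-01]]), 't': array([-0.1155781 ,  0.54751978,  1.05117432])}
0.011
```

View pics/scene0.png

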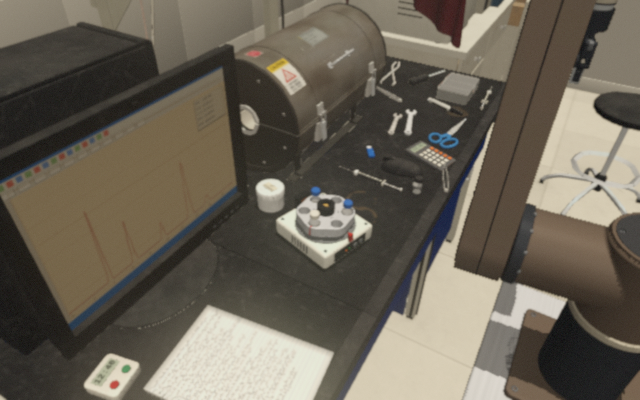

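View pics/top0.png

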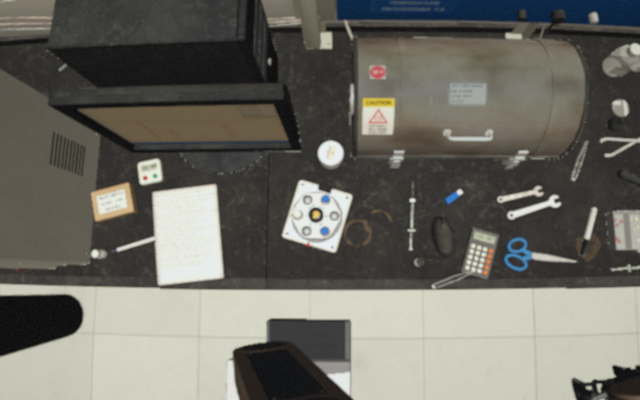

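Run:
```python
import cv2,numpy as np
a=cv2.imread('pics/top0.png')[165:265,270:370]; b=cv2.imread('pics/scene0.png')[175:275,270:380]
cv2.imwrite('pics/z0.png',np.hstack([cv2.resize(a,(400,400),interpolation=2),cv2.resize(b,(400,364),interpolation=2)[:,:] if 0 else cv2.copyMakeBorder(cv2.resize(b,(400,364),interpolation=2),0,36,0,0,0)]))
```

```text
(no output)
```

View pics/z0.png

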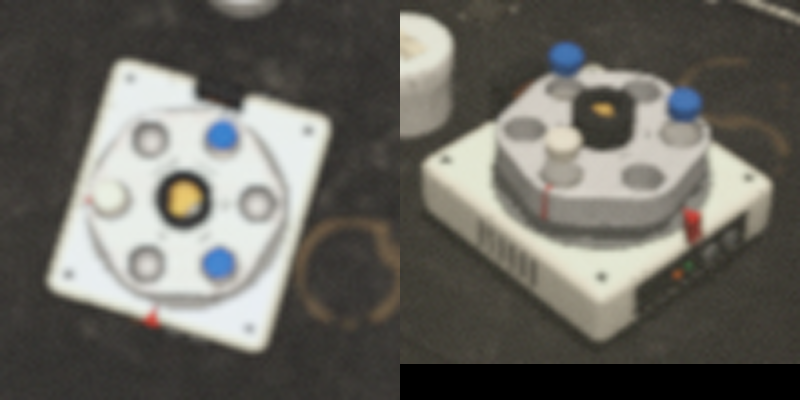

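```bash
cat > h.py <<'E'
import cv2,numpy as np
from plant import monitor, vision
def K(c,h=400):
    f=h/2/np.tan(np.radians(c['vfov'])/2); return np.array([[f,0,c['cx']],[0,f,c['cy']],[0,0,1.]])
def toplane(n,uv,z):
    c=vision.get_calibration(n); R,t=np.array(c['R']),np.array(c['t'])
    p=cv2.undistortPoints(np.array(uv,float).reshape(-1,1,2),K(c),np.array(c['D'])).reshape(-1,2)
    d=np.c_[p,np.ones(len(p))]@R; o=-R.T@t
    return o+d*((z-o[2])/d[:,2])[:,None]
def proj(n,X):
    c=vision.get_calibration(n); R=np.array(c['R'])
    return cv2.projectPoints(np.array(X,float).reshape(-1,1,3),cv2.Rodrigues(R)[0],np.array(c['t']),K(c),np.array(c['D']))[0].reshape(-1,2)
def blobs(im,mask,amin=3):
    n,l,s,c=cv2.connectedComponentsWithStats(mask.astype(np.uint8)); return [(s[i,4],c[i].round(2)) for i in range(1,n) if s[i,4]>=amin]
def masks(rgb):
    hsv=cv2.cvtColor(rgb,cv2.COLOR_RGB2HSV); h,s,v=[hsv[...,i].astype(int) for i in range(3)]
    return dict(blue=(h>95)&(h<125)&(s>110)&(v>80), red=((h<8)|(h>172))&(s>110)&(v>70), brass=(h>12)&(h<30)&(s>90)&(v>100))
E
python3 - <<'E'
from h import *
for n,(r0,r1,c0,c1) in dict(top=(165,265,270,370),scene=(175,275,270,380)).items():
    im=cv2.imread(f'pics/{n}0.png')[:,:,::-1].copy()
    for k,m in masks(im).items():
        mm=np.zeros_like(m);mm[r0:r1,c0:c1]=m[r0:r1,c0:c1]
        print(n,k,blobs(im,mm,1))
im=cv2.imread('pics/top0.png')
# drive unit box outline
v=im.max(2)>150; mm=np.zeros(v.shape,np.uint8); mm[175:260,275:360]=v[175:260,275:360]
cs=cv2.findContours(mm,0,1)[0]; c=max(cs,key=cv2.contourArea); r=cv2.minAreaRect(c); b=cv2.boxPoints(r); print(r,b)
P=toplane('top',b,0.046);print(P)
a=cv2.resize(im[202:228,302:328],(780,600)[::-1] if 0 else (600,600),interpolation=cv2.INTER_NEAREST);cv2.imwrite('pics/hub0.png',a)
E
```

```text
top blue [(np.int32(32), array([325.12, 198.5 ])), (np.int32(34), array([324.24, 230.32]))]
top red [(np.int32(9), array([307.33, 245.22]))]
top brass [(np.int32(58), array([315.34, 213.79])), (np.int32(2), array([364.5, 222. ])), (np.int32(1), array([368., 230.]))]
scene blue [(np.int32(60), array([315.13, 190.43])), (np.int32(55), array([348.  , 203.18]))]
scene red [(np.int32(26), array([349.81, 236.08]))]
scene brass [(np.int32(21), array([325.62, 204.57])), (np.int32(1), array([346., 249.]))]
((316.77984619140625, 215.73394775390625), (56.89488220214844, 61.684017181396484), 16.699243545532227) [[280.66974 237.10092]
 [298.39453 178.01834]
 [352.88995 194.36697]
 [335.16516 253.44955]]
[[ 0.4628474   0.01492429  0.046     ]
 [ 0.61566436 -0.02816075  0.046     ]
 [ 0.57255756 -0.16873183  0.046     ]
 [ 0.42185823 -0.12340939  0.046     ]]
```

View pics/hub0.png

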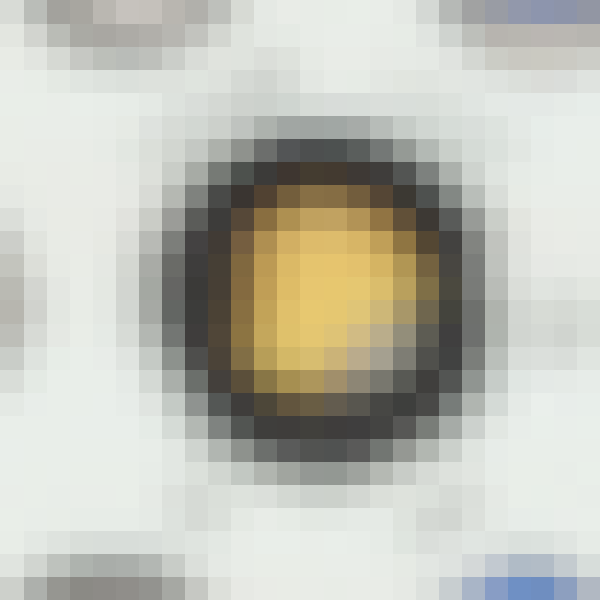

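Run:
```python
from h import *
im=cv2.imread('pics/top0.png')[:,:,::-1].copy()
v=im.max(2)<95; m=np.zeros(v.shape,bool); m[203:227,303:327]=v[203:227,303:327]|masks(im)['brass'][203:227,303:327]
mm=m.astype(np.uint8); c=max(cv2.findContours(mm,0,1)[0],key=cv2.contourArea); e=cv2.minEnclosingCircle(c);print('hub',e)
H=toplane('top',[e[0]],0.098)[0];print('hub w',H)
B=toplane('top',[[325.12,198.5],[324.24,230.32],[297.6,214.2]],0.105);print(B)
for b in B: d=b-H;print(np.hypot(d[0],d[1]),np.degrees(np.arctan2(d[1],d[0])))
# circle centre through three caps
A=np.c_[2*B[:,:2],np.ones(3)];s=np.linalg.solve(A,(B[:,:2]**2).sum(1));print('caps centre',s[:2],np.sqrt(s[2]+s[:2]@s[:2]))
print('pointer',toplane('top',[[307.33,245.22]],0.062))
S=toplane('scene',[[315.13,190.43],[348,203.18]],0.100);print('scene caps',S)
print('ptr scene',toplane('scene',[[349.8,236.]],0.058))
c=np.array([0.518,-0.076]);yaw=-0.275
f=toplane('top',[[302+375/600*26-.5,202+350/600*26-.5]],0.082)[0];print('flat pix',f)
```

```text
hub ((315.5, 214.5), 6.670932292938232)
hub w [ 0.5142085  -0.07622582  0.098     ]
[[ 0.55236167 -0.09966266  0.105     ]
 [ 0.47515492 -0.09787237  0.105     ]
 [ 0.51408586 -0.03338724  0.105     ]]
0.044776668031137896 -31.56170004680108
0.04465148338902528 -151.00134844659686
0.042838760405898374 90.16402481103815
caps centre [ 0.51425188 -0.07748171] 0.04409479217139112
pointer [[ 0.44163604 -0.05431362  0.062     ]]
scene caps [[ 0.55539538 -0.09796778  0.1       ]
 [ 0.47571829 -0.09603636  0.1       ]]
ptr scene [[ 0.44599846 -0.05120737  0.058     ]]
flat pix [ 0.51080565 -0.08087571  0.082     ]
```

Emit:
jog_arm:
  series:
    - [0.0273,-0.0288,0,0]
    - [0.0273,-0.0288,0,0]
    - [0.0273,-0.0288,0,0]
    - [0.0273,-0.0288,0,0]
    - [0.0273,-0.0288,0,0]
    - [0.0273,-0.0288,0,0]
    - [0.0273,-0.0288,0,0]
    - [0.0273,-0.0288,0,0]
  grip: 0.04

```text
time: 0.77
eef_pos: [0.3198, -0.3709, 0.2339]
tcp_rot: [0.993, 0.115, -0.001, -0.005]
contact_force: [1.2, -0.1, -0.7]
opening: 0.465
```

Emit:
jog_arm:
  series:
    - [0.0273,-0.0288,0,0]
    - [0.0273,-0.0288,0,0]
    - [0.0273,-0.0288,0,0]
    - [0.0273,-0.0288,0,0]
    - [0.0273,-0.0288,0,0]
    - [0.0273,-0.0288,0,0]
    - [0.0273,-0.0288,0,0]
    - [0.0273,-0.0288,0,0]

```text
time: 1.43
eef_pos: [0.4823, -0.0799, 0.2339]
tcp_rot: [0.993, 0.114, -0.002, -0.006]
contact_force: [0.1, -0.8, -1.1]
opening: 0.468
```

Emit:
jog_arm:
  series:
    - [0,0,0,-0.12]
    - [0,0,0,-0.12]
    - [0,0,0,-0.12]
    - [0,0,0,-0.12]
    - [0,0,0,-0.12]
    - [0,0,0,-0.12]
    - [0,0,0,-0.12]
    - [0,0,0,-0.12]

```text
time: 2.1
eef_pos: [0.4829, -0.0677, 0.2298]
tcp_rot: [0.817, 0.577, 0.001, -0.01]
contact_force: [-0.5, 0.7, 1.3]
opening: 0.471
```

Emit:
jog_arm:
  series:
    - [0,0,0,-0.11]
    - [0,0,0,-0.11]
    - [0,0,0,-0.11]
    - [0.01,0.009,0.02,0]
    - [0.01,0.009,0.02,0]
    - [0.01,0.009,0.02,0]
    - [0.006,0.004,0.01,0]
    - [0,0,0,0]

```text
time: 2.77
eef_pos: [0.5122, -0.0289, 0.156]
tcp_rot: [0.704, 0.711, 0.002, -0.011]
contact_force: [-0.4, -0.0, -0.1]
opening: 0.469
```

```bash
cat > look.py <<'E'
import sys
from h import *
k=sys.argv[1]
s=monitor.get_state()
q=s['tcp_rot'];psi=np.degrees(2*np.arctan2(q[1],q[0]))
ax=np.array([0.515,-0.0775]);p=np.array(s['eef_pos']);d=p[:2]-ax
x=np.cos(np.radians(psi));y=np.sin(np.radians(psi))
print('t',s['time'],'p',p.round(4),'psi',psi.round(1),'r',np.hypot(*d).round(4),'phi',np.degrees(np.arctan2(d[1],d[0])).round(1)%360,'F',np.round(s['contact_force'],1),'q',np.round(s['qpos'],2))
a=vision.read_camera('top');b=vision.read_camera('scene')
cv2.imwrite(f'pics/top{k}.png',a[:,:,::-1]);cv2.imwrite(f'pics/scene{k}.png',b[:,:,::-1])
A=cv2.resize(a[165:265,270:370,::-1],(400,400),interpolation=2);B=cv2.resize(b[160:260,270:370,::-1],(400,400),interpolation=2)
cv2.imwrite(f'pics/z{k}.png',np.hstack([A,B]))
E
python3 look.py 1
```

```text
t 2.7667 p [ 0.5122 -0.0289  0.156 ] psi 90.6 r 0.0487 phi 93.3 F [-0.4 -0.  -0.1] q [-0.26  0.03  2.04  0.01  1.1  -0.28]
```

View pics/z1.png

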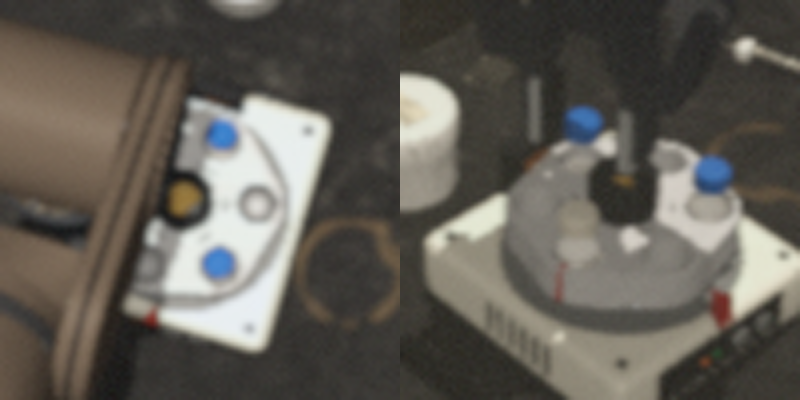

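Emit:
jog_arm:
  series:
    - [-0.004,0.003,0.0,0]
    - [0,0,0.01,0]
    - [0,0,0.01,0]
    - [0,0,0.01,0]
    - [0,0,0.01,0]
    - [0,0,0.01,0]
    - [0,0,0.005,0]
    - [0,0,0.0,0]

```text
time: 3.53
eef_pos: [0.5171, -0.0363, 0.1017]
tcp_rot: [0.705, 0.709, 0.004, -0.006]
contact_force: [-1.2, 0.5, -0.1]
opening: 0.467
```

```bash
python3 look.py 2
```

```text
t 3.5333 p [ 0.5171 -0.0363  0.1017] psi 90.4 r 0.0412 phi 87.1 F [-1.2  0.5 -0.1] q [-0.27  0.11  2.06  0.01  0.98 -0.29]
```

View pics/z2.png

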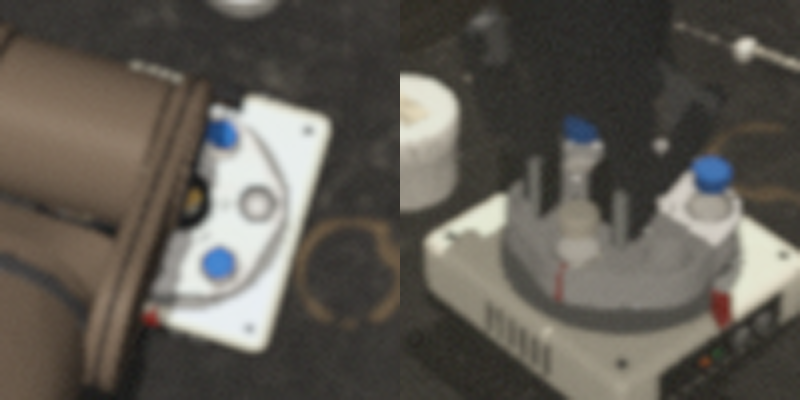

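```bash
cat > arc.py <<'E'
import sys
from h import *
# arc.py dtheta_deg_per_row dpsi_deg_per_row r z nrows
dth,dps,r,z=map(float,sys.argv[1:5]); n=8
s=monitor.get_state();q=s['tcp_rot'];psi=2*np.arctan2(q[1],q[0]);p=np.array(s['eef_pos']);ax=np.array([0.515,-0.0775])
d=p[:2]-ax;ph=np.arctan2(d[1],d[0]);print('phi',np.degrees(ph)%360,'psi',np.degrees(psi),'r',np.hypot(*d),'z',p[2],'F',np.round(s['contact_force'],1),'q6',s['qpos'][5])
P=p[:2].copy();rr0=np.hypot(*d)
for i in range(n):
    ph+=np.radians(dth);rr=rr0+(r-rr0)*min(1,(i+1)/3)
    T=ax+rr*np.array([np.cos(ph),np.sin(ph)]);w=T-P;P=T
    print([round(float(w@[np.cos(psi),np.sin(psi)]),4),round(float(w@[np.sin(psi),-np.cos(psi)]),4),round((p[2]-z)/8,4),round(-np.radians(dps),3)]);psi+=np.radians(dps)
E
python3 arc.py 5 4 0.045 0.101
```

```text
phi 86.29290386669825 psi 90.381642254903 r 0.041168909200583054 z 0.10284997252651881 F [-0.1  0.6  0.8] q6 -0.2862749520425635
[0.0014, -0.0036, np.float64(0.0002), np.float64(-0.07)]
[0.0013, -0.0037, np.float64(0.0002), np.float64(-0.07)]
[0.0012, -0.0039, np.float64(0.0002), np.float64(-0.07)]
[-0.0001, -0.0039, np.float64(0.0002), np.float64(-0.07)]
[-0.0002, -0.0039, np.float64(0.0002), np.float64(-0.07)]
[-0.0002, -0.0039, np.float64(0.0002), np.float64(-0.07)]
[-0.0003, -0.0039, np.float64(0.0002), np.float64(-0.07)]
[-0.0004, -0.0039, np.float64(0.0002), np.float64(-0.07)]
```

Emit:
jog_arm:
  series:
    - [0.0014,-0.0037,0,-0.07]
    - [0.0013,-0.0038,0,-0.07]
    - [0.0012,-0.004,0,-0.07]
    - [-0.0001,-0.004,0,-0.07]
    - [-0.0002,-0.004,0,-0.07]
    - [-0.0002,-0.004,0,-0.07]
    - [-0.0003,-0.004,0,-0.07]
    - [-0.0004,-0.004,0,-0.07]

```text
time: 4.3
eef_pos: [0.4918, -0.0422, 0.1081]
tcp_rot: [0.469, 0.883, 0.007, 0.002]
contact_force: [0.5, 0.7, -0.1]
opening: 0.469
```

```bash
python3 arc.py 6 5 0.045 0.101
```

```text
phi 123.28315635971471 psi 124.06444275779471 r 0.04227472225477547 z 0.10807620660020084 F [ 0.5  0.7 -0.1] q6 -0.9009785338010183
[0.0007, -0.0045, np.float64(0.0009), np.float64(-0.087)]
[0.0006, -0.0046, np.float64(0.0009), np.float64(-0.087)]
[0.0006, -0.0047, np.float64(0.0009), np.float64(-0.087)]
[-0.0004, -0.0047, np.float64(0.0009), np.float64(-0.087)]
[-0.0005, -0.0047, np.float64(0.0009), np.float64(-0.087)]
[-0.0006, -0.0047, np.float64(0.0009), np.float64(-0.087)]
[-0.0007, -0.0047, np.float64(0.0009), np.float64(-0.087)]
[-0.0008, -0.0046, np.float64(0.0009), np.float64(-0.087)]
```

Emit:
jog_arm:
  series:
    - [0.001,-0.0045,0.002,-0.07]
    - [0.001,-0.0046,0.002,-0.07]
    - [0.0009,-0.0047,0.002,-0.07]
    - [0,-0.0047,0.0015,-0.07]
    - [-0.0003,-0.0047,0.001,-0.07]
    - [-0.0005,-0.0047,0.001,-0.07]
    - [-0.0006,-0.0047,0.001,-0.07]
    - [-0.0008,-0.0046,0.001,-0.07]

```text
time: 4.97
eef_pos: [0.4725, -0.0696, 0.1031]
tcp_rot: [0.192, 0.981, 0.006, 0.012]
contact_force: [-0.3, 0.8, 0.8]
opening: 0.465
```

```bash
python3 look.py 3;python3 arc.py 5 3.5 0.045 0.101
```

```text
t 4.9667 p [ 0.4725 -0.0696  0.1031] psi 157.9 r 0.0432 phi 169.5 F [-0.3  0.8  0.8] q [-0.37  0.    2.17  0.02  0.94 -1.56]
phi 169.94253145009887 psi 157.6433317588074 r 0.04317206677785628 z 0.10305761565091535 F [-0.1  0.2 -0.2] q6 -1.5602630513409574
[-0.0004, -0.0038, np.float64(0.0003), np.float64(-0.061)]
[-0.0005, -0.0039, np.float64(0.0003), np.float64(-0.061)]
[-0.0006, -0.0039, np.float64(0.0003), np.float64(-0.061)]
[-0.0013, -0.0037, np.float64(0.0003), np.float64(-0.061)]
[-0.0014, -0.0037, np.float64(0.0003), np.float64(-0.061)]
[-0.0015, -0.0036, np.float64(0.0003), np.float64(-0.061)]
[-0.0016, -0.0036, np.float64(0.0003), np.float64(-0.061)]
[-0.0017, -0.0035, np.float64(0.0003), np.float64(-0.061)]
```

View pics/z3.png

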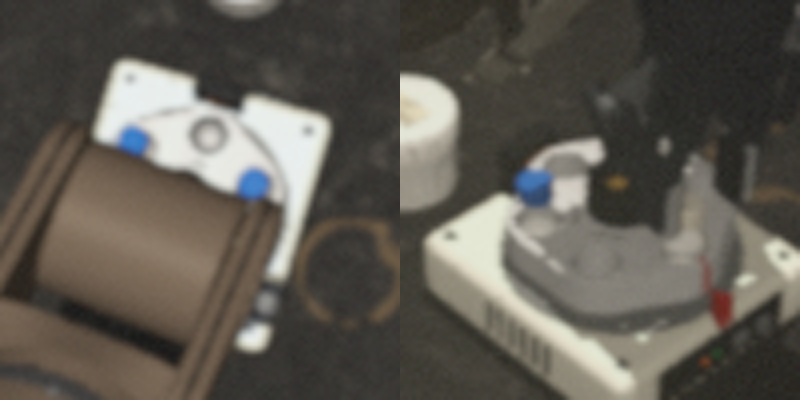

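Emit:
jog_arm:
  series:
    - [-0.0002,-0.0038,0.0005,-0.06]
    - [-0.0004,-0.0039,0.0005,-0.06]
    - [-0.0005,-0.0039,0.0005,-0.06]
    - [-0.0012,-0.0037,0.0005,-0.06]
    - [-0.0013,-0.0037,0.0005,-0.06]
    - [-0.0014,-0.0036,0.0005,-0.06]
    - [-0.0015,-0.0036,0.0005,-0.06]
    - [-0.0016,-0.0035,0.0005,-0.06]

```text
time: 5.73
eef_pos: [0.4781, -0.099, 0.1029]
tcp_rot: [-0.047, 0.999, 0.003, 0.017]
contact_force: [-0.1, 0.9, -0.3]
opening: 0.467
```

```bash
python3 look.py 4;python3 arc.py 2.5 1.5 0.045 0.101
```

```text
t 5.7333 p [ 0.4781 -0.099   0.1029] psi 185.4 r 0.0427 phi 210.2 F [-0.1  0.9 -0.3] q [-0.42  0.02  2.15  0.02  0.94 -2.1 ]
phi 210.82782488333658 psi 185.2732447300059 r 0.04260335477840507 z 0.10305565247721216 F [-0.1 -0.  -0.1] q6 -2.0997471946130752
[-0.0001, -0.002, np.float64(0.0003), np.float64(-0.026)]
[-0.0002, -0.0021, np.float64(0.0003), np.float64(-0.026)]
[-0.0002, -0.0021, np.float64(0.0003), np.float64(-0.026)]
[-0.001, -0.0017, np.float64(0.0003), np.float64(-0.026)]
[-0.001, -0.0017, np.float64(0.0003), np.float64(-0.026)]
[-0.001, -0.0017, np.float64(0.0003), np.float64(-0.026)]
[-0.0011, -0.0017, np.float64(0.0003), np.float64(-0.026)]
[-0.0011, -0.0016, np.float64(0.0003), np.float64(-0.026)]
```

View pics/z4.png

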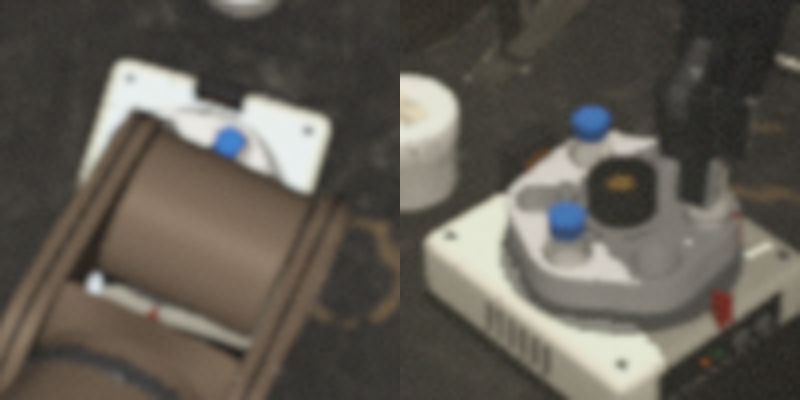

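```bash
cat > fit.py <<'E'
import sys
from h import *
from scipy.optimize import least_squares
def bl(k):
    im=cv2.imread(f'pics/scene{k}.png')[:,:,::-1].copy();m=masks(im)['blue'];mm=np.zeros_like(m);mm[160:260,270:380]=m[160:260,270:380]
    return [(int(a),c) for a,c in blobs(im,mm,12)]
for k in sys.argv[1:]:
    B=bl(k);print(k,B)
    best=None
    for g in range(0,360,10):
        def f(x):
            ph=x[0]+np.radians([120,240]);X=np.c_[0.515+.045*np.cos(ph),-0.0775+.045*np.sin(ph),np.full(2,x[1])]
            p=proj('scene',X); return np.array([min(((p-c)**2).sum(1)**.5) if len(B)>2 else 0 for _,c in B]) if 0 else np.concatenate([p[i]-B[j][1] for i,j in zip(range(2),o)])
        for o in ([0,1],[1,0]):
            if len(B)<2: continue
            r=least_squares(f,[np.radians(g),0.1]); 
            if best is None or r.cost<best.cost: best=r
    if best is not None: print('phi',np.degrees(best.x[0])%360,'z',best.x[1],'cost',best.cost)
E
python3 fit.py 0 1 3 4
```

```text
0 [(60, array([315.13, 190.43])), (55, array([348.  , 203.18]))]
phi 91.30649160605834 z 0.0978412415526615 cost 0.8043241034518117
1 [(62, array([315.26, 190.32])), (59, array([347.93, 203.05]))]Traceback (most recent call last):
  File "fit.py", line 16, in <module>
    r=least_squares(f,[np.radians(g),0.1]);
    return func(*args, **kwargs)
    result = trf(vector_fun.fun, vector_fun.jac, x0, f0, J0, lb, ub, ftol, xtol,
                 gtol, max_nfev, x_scale, loss_function, tr_solver,
                 tr_options.copy(), verbose, callback=callback_wrapped)
    return trf_no_bounds(
        fun, jac, x0, f0, J0, ftol, xtol, gtol, max_nfev, x_scale,
        loss_function, tr_solver, tr_options, verbose, callback=callback)
    J = jac(x)
    self._update_jac()
    ~~~~~~~~~~~~~~~~^^
    self.J = self.jac_wrapped(xp_copy(self.x), f0=self.f)
             ~~~~~~~~~~~~~~~~^^^^^^^^^^^^^^^^^^^^^^^^^^^^
    J, dct = approx_derivative(
             ~~~~~~~~~~~~~~~~~^
        self.fun,
        ^^^^^^^^^
    ...<2 lines>...
        **self.finite_diff_options,
        ^^^^^^^^^^^^^^^^^^^^^^^^^
[... 320 characters left out ...]
 for f_eval in f_evals]
                                    ^^^^^^^
    f = np.atleast_1d(self.fun(x, *self.args, **self.kwargs))
                      ~~~~~~~~^^^^^^^^^^^^^^^^^^^^^^^^^^^^^^
    return np.atleast_1d(self.fun(x))
                         ~~~~~~~~^^^
    return self.f(x, *self.args, **self.kwargs)
           ~~~~~~^^^^^^^^^^^^^^^^^^^^^^^^^^^^^^
  File "fit.py", line 13, in f
    p=proj('scene',X); return np.array([min(((p-c)**2).sum(1)**.5) if len(B)>2 else 0 for _,c in B]) if 0 else np.concatenate([p[i]-B[j][1] for i,j in zip(range(2),o)])
  File "h.py", line 11, in proj
    c=vision.get_calibration(n); R=np.array(c['R'])
ValueError: time passes only in moves, steps and waits
```

```bash
python3 - <<'E'
s=open('h.py').read()
s=s.replace("def K(","import functools\n@functools.lru_cache\ndef cal(n): return vision.get_calibration(n)\ndef K(",1).replace("c=vision.get_calibration(n);","c=cal(n);")
open('h.py','w').write(s)
E
cat > fit.py <<'E'
import sys
from h import *
# heights of the two blue caps from the scene view: intersect each ray with the cylinder r=45 about the axis
ax=np.array([.515,-.0775])
for k in sys.argv[1:]:
    im=cv2.imread(f'pics/scene{k}.png')[:,:,::-1].copy();m=masks(im)['blue'];mm=np.zeros_like(m);mm[160:260,270:380]=m[160:260,270:380]
    for a,c in blobs(im,mm,12):
        zs=np.linspace(.08,.115,71);P=np.array([toplane('scene',[c],z)[0] for z in zs]);d=P[:,:2]-ax;r=np.hypot(*d.T)
        i=np.where(np.diff(np.sign(r-.045)))[0]
        print('scene',k,a,c,[(round(zs[j],4),round(np.degrees(np.arctan2(d[j,1],d[j,0]))%360,1)) for j in i])
    im=cv2.imread(f'pics/top{k}.png')[:,:,::-1].copy();m=masks(im)['blue'];mm=np.zeros_like(m);mm[175:260,275:360]=m[175:260,275:360]
    for a,c in blobs(im,mm,12):
        for z in (.105,.097):
            d=toplane('top',[c],z)[0,:2]-ax;print('top',k,a,c,z,np.hypot(*d).round(4),(np.degrees(np.arctan2(d[1],d[0]))%360).round(1))
E
python3 fit.py 0 3 4
```

```text
scene 0 60 [315.13 190.43] [(np.float64(0.1), np.float64(333.1))]
scene 0 55 [348.   203.18] [(np.float64(0.0905), np.float64(220.3)), (np.float64(0.11), np.float64(189.4))]
top 0 32 [325.12 198.5 ] 0.105 0.0434 329.3
top 0 32 [325.12 198.5 ] 0.097 0.0444 330.5
top 0 34 [324.24 230.32] 0.105 0.0448 207.1
top 0 34 [324.24 230.32] 0.097 0.044 207.1
scene 3 53 [302.81 206.15] []
top 3 34 [302.91 199.97] 0.105 0.0463 43.1
top 3 34 [302.91 199.97] 0.097 0.0478 42.7
top 3 40 [332.92 210.98] 0.105 0.0417 279.5
top 3 40 [332.92 210.98] 0.097 0.0417 281.0
scene 4 62 [317.21 190.  ] [(np.float64(0.0995), np.float64(326.8))]
scene 4 56 [311.29 214.43] [(np.float64(0.092), np.float64(74.3))]
top 4 35 [326.86 200.31] 0.105 0.0422 321.3
top 4 35 [326.86 200.31] 0.097 0.043 322.6
```

Emit:
jog_arm:
  series:
    - [0,-0.002,0.0005,-0.03]
    - [0,-0.002,0.0005,-0.03]
    - [-0.0002,-0.002,0.0005,-0.03]
    - [-0.0009,-0.0018,0.0005,-0.03]
    - [-0.0009,-0.0018,0.0005,-0.03]
    - [-0.0009,-0.0018,0.0005,-0.03]
    - [-0.001,-0.0018,0.0005,-0.03]
    - [-0.001,-0.0017,0.0005,-0.03]

```text
time: 6.5
eef_pos: [0.4874, -0.1107, 0.1013]
tcp_rot: [-0.158, 0.987, 0.001, 0.019]
contact_force: [-0.6, -0.1, -0.6]
opening: 0.468
```

```bash
python3 look.py 5;python3 fit.py 5; python3 arc.py 2.5 1.5 0.045 0.101
```

```text
t 6.5 p [ 0.4874 -0.1107  0.1013] psi 198.2 r 0.0432 phi 230.2 F [-0.6 -0.1 -0.6] q [-0.44  0.05  2.13  0.03  0.93 -2.34]
scene 5 56 [313.21 193.88] [(np.float64(0.093), np.float64(339.5))]
scene 5 62 [316.95 217.9 ] [(np.float64(0.0905), np.float64(92.8))]
phi 230.49152891336752 psi 198.16920524601343 r 0.043215225928490045 z 0.10129588241945003 F [ 0.1 -0.1 -0.1] q6 -2.3410063122919853
[-0.0006, -0.0019, np.float64(0.0), np.float64(-0.026)]
[-0.0006, -0.0019, np.float64(0.0), np.float64(-0.026)]
[-0.0007, -0.0019, np.float64(0.0), np.float64(-0.026)]
[-0.0012, -0.0016, np.float64(0.0), np.float64(-0.026)]
[-0.0012, -0.0016, np.float64(0.0), np.float64(-0.026)]
[-0.0012, -0.0015, np.float64(0.0), np.float64(-0.026)]
[-0.0013, -0.0015, np.float64(0.0), np.float64(-0.026)]
[-0.0013, -0.0015, np.float64(0.0), np.float64(-0.026)]
```

View pics/z5.png

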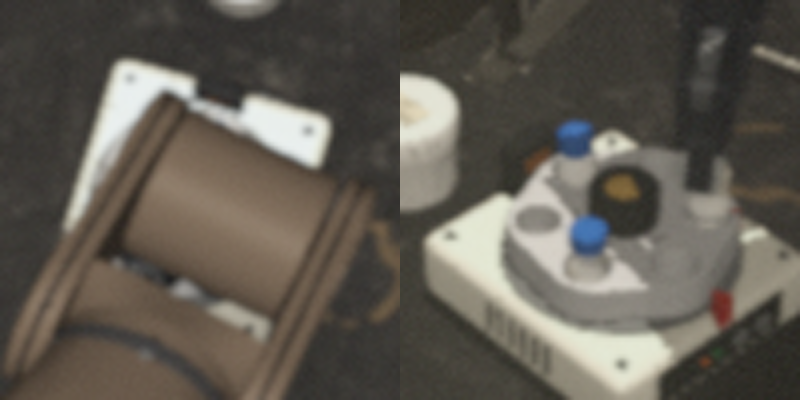

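Emit:
jog_arm:
  series:
    - [0.001,0.002,0.001,0]
    - [0.001,0.002,0.003,0]
    - [0,0,0.003,0]
    - [0,0,0.003,0]
    - [0,0,0,0]
    - [0,0,0,0]
    - [0,0,0,0]
    - [0,0,0,0]

```text
time: 7.27
eef_pos: [0.484, -0.1062, 0.0901]
tcp_rot: [-0.154, 0.988, 0.001, 0.019]
contact_force: [-0.5, 0.1, 0.5]
opening: 0.468
```

```bash
python3 look.py 6;python3 fit.py 6; python3 arc.py -2.5 -1.5 0.045 0.091
python3 - <<'E'
import cv2,numpy as np
L=[cv2.resize(cv2.imread(f'pics/scene{k}.png')[190:225,300:345],(360,280),interpolation=2) for k in (4,5,6)]
cv2.imwrite('pics/cmp6.png',np.hstack(L)[:, :]) if 0 else cv2.imwrite('pics/cmp6.png',cv2.resize(np.hstack(L),(798,208)))
E
```

```text
t 7.2667 p [ 0.484  -0.1062  0.0901] psi 197.8 r 0.0423 phi 222.8 F [-0.5  0.1  0.5] q [-0.43  0.06  2.14  0.03  0.91 -2.33]
scene 6 55 [313. 194.] [(np.float64(0.093), np.float64(340.3))]
scene 6 57 [317.23 218.02] [(np.float64(0.0905), np.float64(93.7))]
top 6 18 [323.89 197.39] 0.105 0.0444 334.4
top 6 18 [323.89 197.39] 0.097 0.0455 335.5
phi 222.93275139177612 psi 197.76567873928158 r 0.042268990144438835 z 0.09020053081334506 F [-0.5  1.2  0.1] q6 -2.3290655952282697
[0.0016, 0.0013, np.float64(-0.0001), np.float64(0.026)]
[0.0016, 0.0014, np.float64(-0.0001), np.float64(0.026)]
[0.0016, 0.0015, np.float64(-0.0001), np.float64(0.026)]
[0.0007, 0.0018, np.float64(-0.0001), np.float64(0.026)]
[0.0007, 0.0018, np.float64(-0.0001), np.float64(0.026)]
[0.0006, 0.0019, np.float64(-0.0001), np.float64(0.026)]
[0.0006, 0.0019, np.float64(-0.0001), np.float64(0.026)]
[0.0006, 0.0019, np.float64(-0.0001), np.float64(0.026)]
```

View pics/cmp6.png

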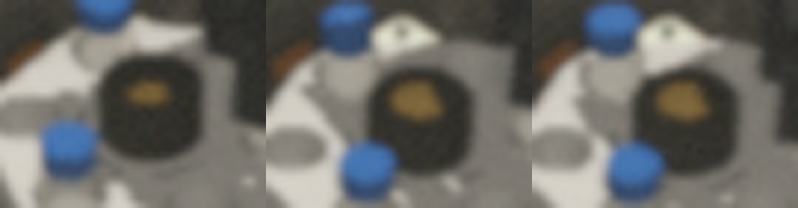

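Run:
```python
from h import *
print(proj('scene',[[.515,-.0775,.098],[.515,-.0775,.090],[.515,-.0775,.092]]))
for k in (0,1,2,4,5,6):
    im=cv2.imread(f'pics/scene{k}.png');g=im.max(2).astype(float)
    p=g[192:228,322:330].mean(1); print(k,p.round().astype(int))
    b=masks(im[:,:,::-1].copy())['brass'];mm=np.zeros_like(b);mm[195:220,310:340]=b[195:220,310:340];print(blobs(im,mm,3))
```

```text
[[326.96948032 202.56958118]
 [326.86449432 205.54794333]
 [326.89063838 204.80624562]]
0 [ 86 119 163 200 210 204 165 104  66  58  58  93 136 136 106  75  64  61
  58  56  56  55  59  82 146 197 210 211 211 210 210 210 210 210 210 211]
[(np.int32(21), array([325.62, 204.57]))]
1 [ 89 106 111 116 119 116 106  88  79  81  78  70  80  80  63  51  48  46
  47  47  48  48  48  58 100 146 168 174 173 163 146 130 125 124 124 125]
[(np.int32(4), array([325.5, 204.5]))]
2 [ 46  46  47  47  48  48  48  48  48  49  48  50  48  49  51  57  67  73
  76  76  76  76  76  78  81  84  85  91 101 112 118 122 123 124 123 125]
[]
4 [ 83 126 174 198 201 186 147  90  53  48  49  60  86  98  97  72  54  50
  50  50  51  50  49  53  72 106 119 119 124 127 127 128 138 153 166 175]
[(np.int32(12), array([324.83, 205.08]))]
5 [ 83 115 142 168 189 176 147 126 114  84  58  62  86 102 112 117 114  90
  63  51  50  53  52  52  54  56  64  92 117 124 133 138 136 146 164 180]
[(np.int32(30), array([324.93, 206.43]))]
6 [ 84 116 143 168 197 205 197 179 153 108  67  63  88 102 111 116 115  94
  65  54  52  53  53  54  56  58  65  90 115 121 124 126 132 142 151 158]
[(np.int32(32), array([324.91, 206.56]))]
```

Emit:
jog_arm:
  series:
    - [0,0,-0.015,0]
    - [0,0,-0.02,0]
    - [0,0,-0.01,0]
    - [-0.013,0.006,0,0]
    - [-0.013,0.006,0,0]
    - [-0.012,0.006,0,0]
    - [0,0,0,0]
    - [0,0,0,0]

```text
time: 8.03
eef_pos: [0.5141, -0.0777, 0.1392]
tcp_rot: [-0.153, 0.988, 0.0, 0.019]
contact_force: [0.6, 0.5, 0.3]
opening: 0.469
```

Emit:
jog_arm:
  series:
    - [0,0,0,0]
    - [0,0,0,0]
    - [0,0,0,0]
    - [0,0,0,0]
    - [0,0,0,0]
    - [0,0,0,0]
    - [0,0,0,0]
    - [0,0,0,0]
  grip: 0.0

```text
time: 8.7
eef_pos: [0.5118, -0.0793, 0.138]
tcp_rot: [-0.152, 0.988, 0.0, 0.018]
contact_force: [-0.8, -0.4, 0.4]
opening: 0.0
```

```bash
python3 look.py 7;python3 fit.py 7
```

```text
t 8.7 p [ 0.5118 -0.0793  0.138 ] psi 197.5 r 0.0037 phi 208.9 F [-0.8 -0.4  0.4] q [-0.36  0.04  2.06  0.02  1.01 -2.25]
scene 7 43 [313.23 194.88] [(np.float64(0.09), np.float64(339.2))]
scene 7 48 [316.85 218.67] [(np.float64(0.088), np.float64(92.3))]
```

View pics/z7.png

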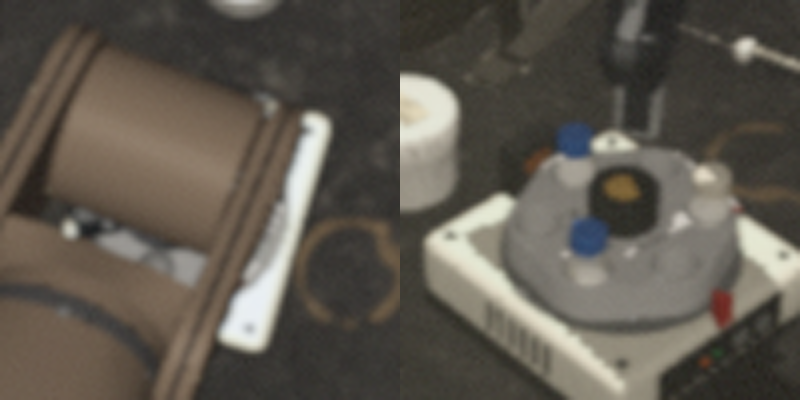

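Emit:
jog_arm:
  series:
    - [-0.003,0.001,0.005,0]
    - [-0.0005,0,0.01,0]
    - [0,0,0.008,0]
    - [0,0,0.005,0]
    - [0,0,0.003,0]
    - [0,0,0.002,0]
    - [0,0,0.002,0]
    - [0,0,0.001,0]

```text
time: 9.47
eef_pos: [0.5169, -0.0767, 0.1012]
tcp_rot: [-0.153, 0.988, 0.001, 0.016]
contact_force: [-3.3, 0.9, 4.8]
opening: 0.0
```

Emit:
jog_arm:
  series:
    - [0,0,0.002,0]
    - [0,0,0.002,0]
    - [0,0,0.002,0]
    - [0,0,0.002,0]
    - [0,0,0,0]
    - [0,0,0,0]
    - [0,0,0,0]
    - [0,0,0,0]

```text
time: 10.13
eef_pos: [0.5177, -0.077, 0.1022]
tcp_rot: [-0.154, 0.988, 0.002, 0.014]
contact_force: [-0.3, -0.3, -1.0]
opening: 0.001
```

```bash
python3 look.py 8
```

```text
t 10.1333 p [ 0.5177 -0.077   0.1022] psi 197.7 r 0.0028 phi 11.1 F [-0.3 -0.3 -1. ] q [-0.35  0.11  2.07  0.02  0.95 -2.24]
```

Emit:
jog_arm:
  series:
    - [0,0,0,0]
    - [0,0,0,0]
    - [0,0,0,0]
    - [0,0,0.002,0]
    - [0,0,0.003,0]
    - [0,0,0.004,0]
    - [0,0,0.005,0]
    - [0,0,0.005,0]

```text
time: 10.9
eef_pos: [0.5178, -0.077, 0.1008]
tcp_rot: [-0.156, 0.988, 0.005, 0.005]
contact_force: [-13.3, 2.1, 27.1]
opening: -0.002
```

```bash
python3 look.py 9
```

```text
t 10.9 p [ 0.5178 -0.077   0.1008] psi 197.9 r 0.0028 phi 9.6 F [-13.3   2.1  27.1] q [-0.35  0.12  2.06  0.02  0.97 -2.24]
```

Emit:
jog_arm:
  series:
    - [0,0,-0.01,0]
    - [0,0,-0.015,0]
    - [0,0,-0.015,0]
    - [0,0,0,0]
    - [0,0,0,0]
    - [0,0,0,0]
    - [0,0,0,0]
    - [0,0,0,0]
  grip: 0.04

```text
time: 11.67
eef_pos: [0.5171, -0.0773, 0.1428]
tcp_rot: [-0.156, 0.988, 0.005, 0.005]
contact_force: [1.0, 0.6, 0.7]
opening: 0.47
```

```bash
python3 look.py 10;python3 fit.py 10
python3 - <<'E'
from h import *
p=toplane('scene',[[347.5,204.2]],.094)[0];d=p[:2]-[.515,-.0775];print(p,np.hypot(*d),np.degrees(np.arctan2(d[1],d[0]))%360)
g=cv2.imread('pics/scene10.png').max(2).astype(float);print(g[192:228,322:330].mean(1).round().astype(int))
E
```

```text
t 11.6667 p [ 0.5171 -0.0773  0.1428] psi 198.0 r 0.0022 phi 6.6 F [1.  0.6 0.7] q [-0.35  0.06  2.03  0.01  1.05 -2.24]
scene 10 48 [312.96 194.58] [(np.float64(0.0915), np.float64(340.4))]
scene 10 49 [317.02 218.69] [(np.float64(0.0885), np.float64(93.1))]
[ 0.47814398 -0.09922017  0.094     ] 0.04278004257398963 210.51189802274934
[ 62  65  64  76 100 118 122 121 112  81  53  59  85 100 110 115 113  88
  59  46  46  45  46  45  46  48  58  87 113 117 122 125 125 123 122 122]
```

View pics/z10.png

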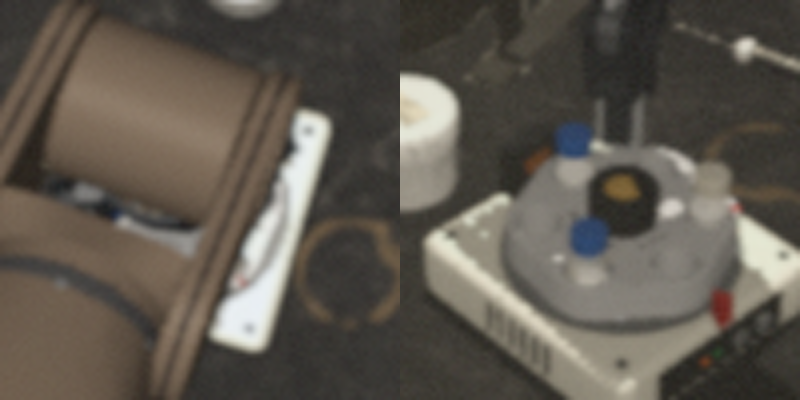

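Emit:
jog_arm:
  series:
    - [0.015,-0.005,0,0]
    - [0.015,-0.005,0,0]
    - [0.0145,-0.004,0,0]
    - [0,0,0,0]
    - [0,0,0.01,0]
    - [0,0,0.01,0]
    - [0,0,0.006,0]
    - [0,0,0,0]

```text
time: 12.43
eef_pos: [0.4778, -0.1032, 0.1102]
tcp_rot: [-0.156, 0.988, 0.006, 0.003]
contact_force: [-0.0, -0.1, -0.6]
opening: 0.473
```

```bash
python3 look.py 11
```

```text
t 12.4333 p [ 0.4778 -0.1032  0.1102] psi 198.0 r 0.0452 phi 214.7 F [-0.  -0.1 -0.6] q [-0.43  0.03  2.13  0.02  0.99 -2.32]
```

View pics/z11.png

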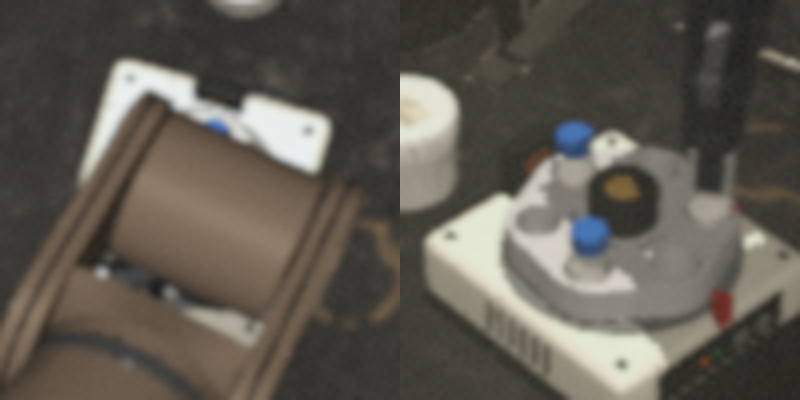

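Emit:
jog_arm:
  series:
    - [0,0,0.003,0]
    - [0,0,0.003,0]
    - [0,0,0.004,0]
    - [0,0,0.004,0]
    - [0,0,0.003,0]
    - [0,0,0.001,0]
    - [0,0,0,0]
    - [0,0,0,0]

```text
time: 13.2
eef_pos: [0.4799, -0.1031, 0.0922]
tcp_rot: [-0.157, 0.988, 0.005, 0.004]
contact_force: [-0.4, 1.1, -1.0]
opening: 0.466
```

```bash
python3 look.py 12;python3 arc.py -3 -2 0.045 0.091
```

```text
t 13.2 p [ 0.4799 -0.1031  0.0922] psi 198.1 r 0.0434 phi 216.1 F [-0.4  1.1 -1. ] q [-0.43  0.06  2.13  0.02  0.94 -2.32]
phi 216.19611853111408 psi 198.09138225757576 r 0.043326698863902786 z 0.09242333131823754 F [-0.4  0.4 -0. ] q6 -2.3216584309837236
[0.0012, 0.002, np.float64(0.0002), np.float64(0.035)]
[0.0012, 0.0021, np.float64(0.0002), np.float64(0.035)]
[0.0011, 0.0021, np.float64(0.0002), np.float64(0.035)]
[0.0006, 0.0023, np.float64(0.0002), np.float64(0.035)]
[0.0005, 0.0023, np.float64(0.0002), np.float64(0.035)]
[0.0005, 0.0023, np.float64(0.0002), np.float64(0.035)]
[0.0004, 0.0023, np.float64(0.0002), np.float64(0.035)]
[0.0004, 0.0023, np.float64(0.0002), np.float64(0.035)]
```

View pics/z12.png

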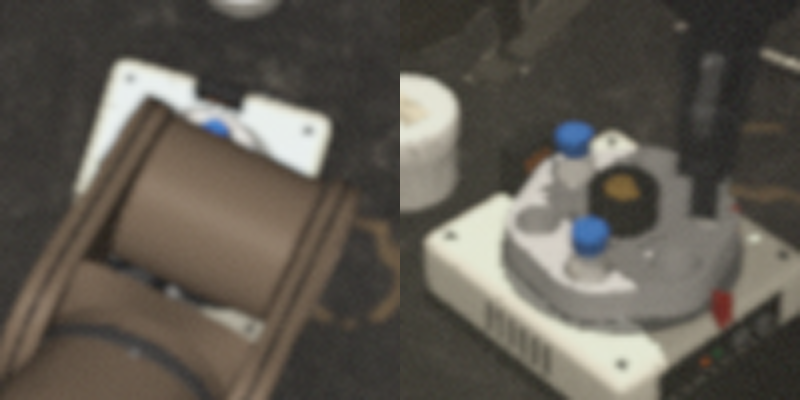

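Emit:
jog_arm:
  series:
    - [0.0012,0.002,0.0003,0.035]
    - [0.0012,0.0021,0.0003,0.035]
    - [0.0011,0.0021,0.0003,0.035]
    - [0.0006,0.0023,0.0003,0.035]
    - [0.0005,0.0023,0.0003,0.035]
    - [0.0005,0.0023,0.0003,0.035]
    - [0.0004,0.0023,0.0003,0.035]
    - [0.0004,0.0023,0.0003,0.035]

```text
time: 13.97
eef_pos: [0.4726, -0.088, 0.0926]
tcp_rot: [-0.011, 1.0, 0.004, 0.006]
contact_force: [-0.0, -1.4, 0.3]
opening: 0.466
```

```bash
python3 look.py 13;python3 fit.py 13; python3 arc.py -3 -2.5 0.045 0.091
```

```text
t 13.9667 p [ 0.4726 -0.088   0.0926] psi 181.3 r 0.0437 phi 193.9 F [-0.  -1.4  0.3] q [-0.4   0.03  2.16  0.02  0.94 -2.  ]
scene 13 57 [314.81 193.21] [(np.float64(0.093), np.float64(334.2))]
scene 13 59 [315.   217.75] [(np.float64(0.0885), np.float64(86.8))]
top 13 32 [324.5 199. ] 0.105 0.0416 330.2
top 13 32 [324.5 199. ] 0.097 0.0426 331.4
phi 193.66325509369562 psi 181.37748144715823 r 0.04372041925586633 z 0.09254889555710617 F [-0.2 -0.5 -0.4] q6 -2.0061726602455536
[0.0008, 0.0022, np.float64(0.0002), np.float64(0.044)]
[0.0008, 0.0022, np.float64(0.0002), np.float64(0.044)]
[0.0008, 0.0022, np.float64(0.0002), np.float64(0.044)]
[0.0004, 0.0023, np.float64(0.0002), np.float64(0.044)]
[0.0004, 0.0023, np.float64(0.0002), np.float64(0.044)]
[0.0003, 0.0023, np.float64(0.0002), np.float64(0.044)]
[0.0003, 0.0023, np.float64(0.0002), np.float64(0.044)]
[0.0003, 0.0023, np.float64(0.0002), np.float64(0.044)]
```

View pics/z13.png

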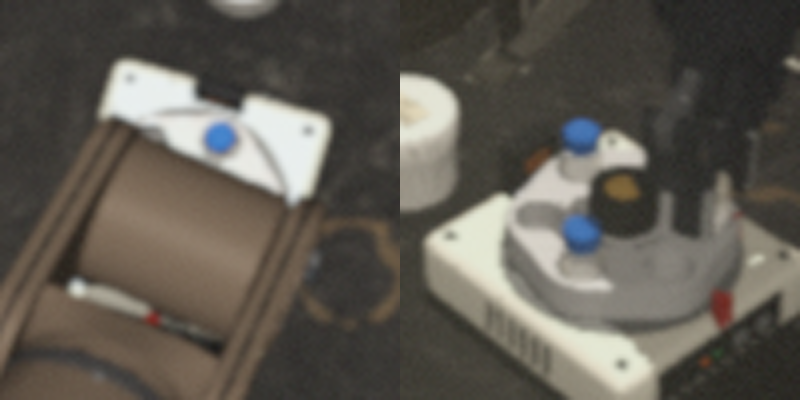

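Emit:
jog_arm:
  series:
    - [0.0008,0.0024,0.0003,0.045]
    - [0.0008,0.0024,0.0003,0.045]
    - [0.0008,0.0024,0.0003,0.045]
    - [0.0004,0.0025,0.0003,0.045]
    - [0.0004,0.0025,0.0003,0.045]
    - [0.0003,0.0025,0.0003,0.045]
    - [0.0003,0.0025,0.0003,0.045]
    - [0.0003,0.0025,0.0003,0.045]

```text
time: 14.73
eef_pos: [0.4752, -0.0763, 0.0951]
tcp_rot: [0.169, 0.986, -0.004, 0.012]
contact_force: [-1.9, -6.0, 0.0]
opening: 0.466
```

```bash
python3 look.py 14;python3 fit.py 14; python3 arc.py -3 -2.5 0.045 0.091
```

```text
t 14.7333 p [ 0.4752 -0.0763  0.0951] psi 160.6 r 0.0398 phi 178.3 F [-1.9 -6.   0. ] q [-0.37  0.02  2.17 -0.    0.92 -1.6 ]
scene 14 29 [316.17 192.83] [(np.float64(0.0925), np.float64(329.8))]
scene 14 41 [311.88 216.9 ] [(np.float64(0.0865), np.float64(76.5))]
top 14 34 [327.09 200.85] 0.105 0.0415 319.5
top 14 34 [327.09 200.85] 0.097 0.0423 320.9
phi 178.03841637989996 psi 160.69095827518834 r 0.03983826586136932 z 0.09503790443002641 F [-1.7 -4.8  0.5] q6 -1.6008666761773571
[0.0022, 0.0016, np.float64(0.0005), np.float64(0.044)]
[0.0022, 0.0017, np.float64(0.0005), np.float64(0.044)]
[0.0023, 0.0018, np.float64(0.0005), np.float64(0.044)]
[0.0006, 0.0023, np.float64(0.0005), np.float64(0.044)]
[0.0006, 0.0023, np.float64(0.0005), np.float64(0.044)]
[0.0005, 0.0023, np.float64(0.0005), np.float64(0.044)]
[0.0005, 0.0023, np.float64(0.0005), np.float64(0.044)]
[0.0005, 0.0023, np.float64(0.0005), np.float64(0.044)]
```

View pics/z14.png

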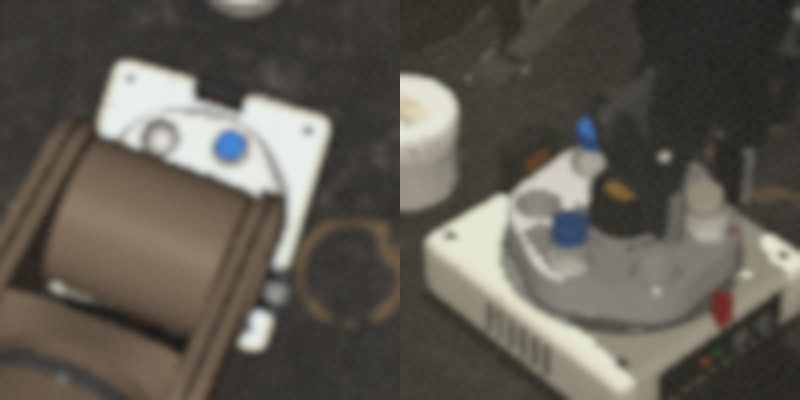

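```bash
python3 arc.py -3.5 0 0.045 0.092
```

```text
phi 178.03841637989996 psi 160.69095827518834 r 0.03983826586136932 z 0.09503790443002641 F [-1.7 -4.8  0.5] q6 -1.6008666761773571
[0.0023, 0.0019, np.float64(0.0004), np.float64(-0.0)]
[0.0022, 0.0022, np.float64(0.0004), np.float64(-0.0)]
[0.0021, 0.0024, np.float64(0.0004), np.float64(-0.0)]
[0.0002, 0.0027, np.float64(0.0004), np.float64(-0.0)]
[0.0001, 0.0027, np.float64(0.0004), np.float64(-0.0)]
[-0.0001, 0.0027, np.float64(0.0004), np.float64(-0.0)]
[-0.0003, 0.0027, np.float64(0.0004), np.float64(-0.0)]
[-0.0004, 0.0027, np.float64(0.0004), np.float64(-0.0)]
```

Emit:
jog_arm:
  series:
    - [0.0023,0.002,0.0004,0]
    - [0.0022,0.0022,0.0004,0]
    - [0.0021,0.0024,0.0004,0]
    - [0.0002,0.0027,0.0004,0]
    - [0.0001,0.0027,0.0004,0]
    - [-0.0001,0.0027,0.0004,0]
    - [-0.0003,0.0027,0.0004,0]
    - [-0.0004,0.0027,0.0004,0]

```text
time: 15.5
eef_pos: [0.4748, -0.0689, 0.0943]
tcp_rot: [0.156, 0.987, -0.02, 0.011]
contact_force: [-5.7, -7.5, 2.1]
opening: 0.468
```

```bash
python3 look.py 15;python3 fit.py 15; python3 arc.py -2 0 0.045 0.092
```

```text
t 15.5 p [ 0.4748 -0.0689  0.0943] psi 162.0 r 0.0411 phi 168.0 F [-5.7 -7.5  2.1] q [-0.34  0.02  2.17 -0.04  0.92 -1.57]
scene 15 37 [309.32 215.22] [(np.float64(0.086), np.float64(66.6))]
top 15 37 [329.05 202.86] 0.105 0.0414 310.1
top 15 37 [329.05 202.86] 0.097 0.0421 311.5
phi 167.83080667344268 psi 162.01093262737078 r 0.041151486356385304 z 0.09433729984844218 F [-4.9 -7.5  3.1] q6 -1.568725757983018
[0.0014, 0.0013, np.float64(0.0003), np.float64(-0.0)]
[0.0014, 0.0014, np.float64(0.0003), np.float64(-0.0)]
[0.0013, 0.0015, np.float64(0.0003), np.float64(-0.0)]
[-0.0, 0.0016, np.float64(0.0003), np.float64(-0.0)]
[-0.0001, 0.0016, np.float64(0.0003), np.float64(-0.0)]
[-0.0001, 0.0016, np.float64(0.0003), np.float64(-0.0)]
[-0.0002, 0.0016, np.float64(0.0003), np.float64(-0.0)]
[-0.0003, 0.0016, np.float64(0.0003), np.float64(-0.0)]
```

View pics/z15.png

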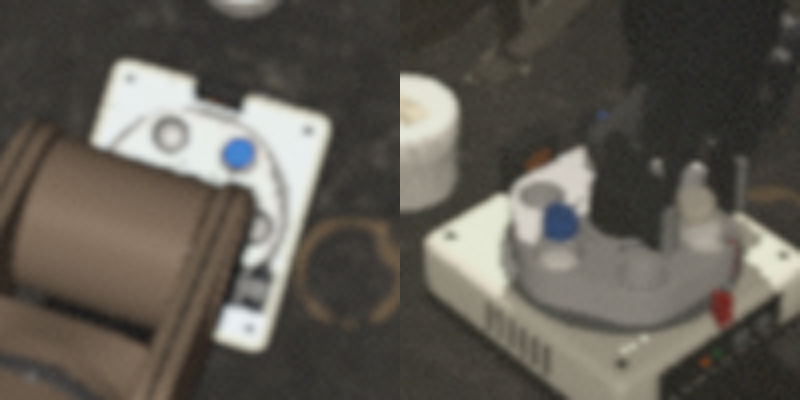

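Emit:
jog_arm:
  series:
    - [0.001,0.0025,0.001,0]
    - [0.001,0.0028,0.001,0]
    - [0.001,0.0028,0.001,0]
    - [0,0.003,0.001,0]
    - [-0.0001,0.003,0.001,0]
    - [-0.0002,0.003,0.001,0]
    - [-0.0003,0.003,0.0005,0]
    - [-0.0004,0.003,0.0005,0]

```text
time: 16.27
eef_pos: [0.4738, -0.0639, 0.093]
tcp_rot: [0.144, 0.989, -0.041, 0.0]
contact_force: [-6.8, -6.9, 5.2]
opening: 0.471
```

```bash
python3 look.py 16;python3 fit.py 16; python3 arc.py -2 0 0.045 0.092
```

```text
t 16.2667 p [ 0.4738 -0.0639  0.093 ] psi 163.4 r 0.0434 phi 161.8 F [-6.8 -6.9  5.2] q [-0.31  0.04  2.16 -0.1   0.93 -1.53]
scene 16 43 [307.79 213.81] [(np.float64(0.0855), np.float64(59.1))]
top 16 33 [330.39 204.52] 0.105 0.0416 302.9
top 16 33 [330.39 204.52] 0.097 0.0421 304.4
phi 161.6440790166782 psi 163.42547276060586 r 0.043473461780436165 z 0.09293969623622222 F [-7.1 -7.2  5.3] q6 -1.5269676359483109
[0.0004, 0.0015, np.float64(0.0001), np.float64(-0.0)]
[0.0004, 0.0016, np.float64(0.0001), np.float64(-0.0)]
[0.0003, 0.0016, np.float64(0.0001), np.float64(-0.0)]
[-0.0002, 0.0016, np.float64(0.0001), np.float64(-0.0)]
[-0.0003, 0.0015, np.float64(0.0001), np.float64(-0.0)]
[-0.0003, 0.0015, np.float64(0.0001), np.float64(-0.0)]
[-0.0004, 0.0015, np.float64(0.0001), np.float64(-0.0)]
[-0.0005, 0.0015, np.float64(0.0001), np.float64(-0.0)]
```

View pics/z16.png

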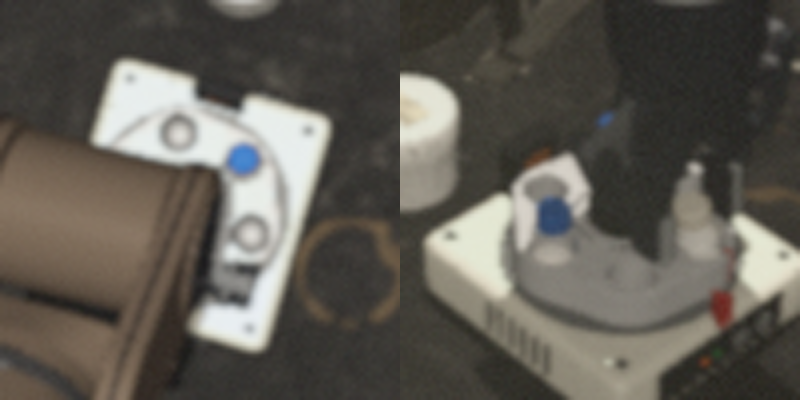

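Emit:
jog_arm:
  series:
    - [0.0012,0.006,0.0005,0]
    - [0.001,0.006,0.0005,0]
    - [0.0006,0.006,0.0005,0]
    - [0,-0.002,0,0]
    - [0,-0.002,0,0]
    - [0,0,0,0]
    - [0,0,0,0]
    - [0,0,0,0]

```text
time: 17.03
eef_pos: [0.4719, -0.0567, 0.0931]
tcp_rot: [0.139, 0.989, -0.048, -0.005]
contact_force: [0.7, 0.7, -0.2]
opening: 0.469
```

```bash
python3 look.py 17;python3 fit.py 17; python3 arc.py -2 0 0.045 0.092
```

```text
t 17.0333 p [ 0.4719 -0.0567  0.0931] psi 164.0 r 0.0478 phi 154.2 F [ 0.7  0.7 -0.2] q [-0.28  0.04  2.16 -0.12  0.94 -1.51]
scene 17 44 [305.25 210.32] []
top 17 13 [301.62 201.92] 0.105 0.0453 50.1
top 17 13 [301.62 201.92] 0.097 0.0467 49.5
top 17 32 [332.5 208.5] 0.105 0.0421 287.9
top 17 32 [332.5 208.5] 0.097 0.0423 289.3
phi 154.17752569449257 psi 164.00150801077535 r 0.047892851720021314 z 0.09307610077598272 F [0.8 0.  0.8] q6 -1.504779312785151
[-0.0013, 0.0014, np.float64(0.0001), np.float64(-0.0)]
[-0.0013, 0.0014, np.float64(0.0001), np.float64(-0.0)]
[-0.0013, 0.0013, np.float64(0.0001), np.float64(-0.0)]
[-0.0005, 0.0015, np.float64(0.0001), np.float64(-0.0)]
[-0.0005, 0.0015, np.float64(0.0001), np.float64(-0.0)]
[-0.0006, 0.0015, np.float64(0.0001), np.float64(-0.0)]
[-0.0006, 0.0014, np.float64(0.0001), np.float64(-0.0)]
[-0.0007, 0.0014, np.float64(0.0001), np.float64(-0.0)]
```

View pics/z17.png

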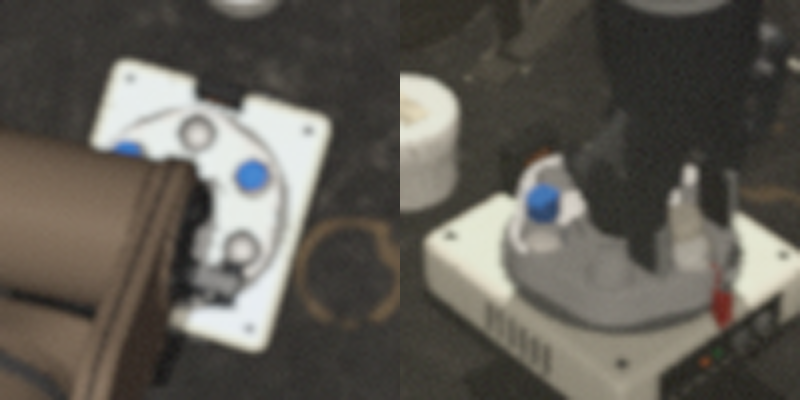

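Run:
```python
from h import *
im=cv2.imread('pics/scene17.png');cv2.imwrite('pics/p17.png',cv2.resize(im[205:250,325:375],(700,630)[:2] if 0 else (660,594),interpolation=cv2.INTER_NEAREST))
ax=np.array([.515,-.0775])
for a in (160,163,166,169,172):
    u=np.array([np.cos(np.radians(a)),np.sin(np.radians(a))])
    print(a,'mark top/bot',proj('scene',[[*(ax+.062*u),.070],[*(ax+.062*u),.048],[*(ax+.0655*u),.062]]).round(1).tolist())
```

```text
160 mark top/bot [[346.6, 228.3], [346.0, 236.2], [347.5, 232.1]]
163 mark top/bot [[347.7, 227.6], [347.1, 235.5], [348.7, 231.4]]
166 mark top/bot [[348.8, 226.9], [348.2, 234.8], [349.9, 230.6]]
169 mark top/bot [[349.8, 226.1], [349.2, 234.0], [350.9, 229.8]]
172 mark top/bot [[350.7, 225.3], [350.1, 233.2], [351.9, 228.9]]
```

View pics/p17.png

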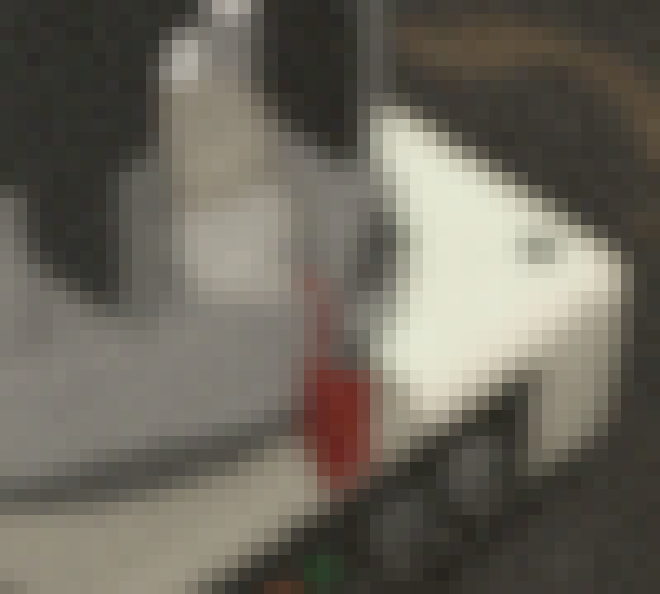

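Emit:
jog_arm:
  series:
    - [-0.002,-0.004,0,0]
    - [-0.002,-0.004,0,0]
    - [0,0,-0.015,0]
    - [0,0,-0.02,0]
    - [0,0,-0.025,0]
    - [0,0,-0.025,0]
    - [0,0.02,-0.01,0]
    - [0,0.03,0,0]

```text
time: 17.8
eef_pos: [0.4891, -0.0128, 0.1864]
tcp_rot: [0.142, 0.989, -0.048, -0.007]
contact_force: [1.0, -0.5, -0.1]
opening: 0.47
```

Emit:
jog_arm:
  series:
    - [0,0.035,0,0]
    - [0,0.035,0,0]
    - [0,0.035,0,0]
    - [0,0.035,0,0]
    - [0,0.035,0,0]
    - [0,0,0,0]
    - [0,0,0,0]
    - [0,0,0,0]

```text
time: 18.47
eef_pos: [0.5444, 0.1634, 0.1719]
tcp_rot: [0.141, 0.989, -0.047, -0.003]
contact_force: [-0.4, -0.7, 0.1]
opening: 0.47
```

```bash
python3 look.py 18;python3 fit.py 18
```

```text
t 18.4667 p [0.5444 0.1634 0.1719] psi 163.7 r 0.2427 phi 83.0 F [-0.4 -0.7  0.1] q [ 0.15  0.15  1.88 -0.1   1.15 -1.09]
scene 18 53 [329.21 191.68] [(np.float64(0.0915), np.float64(292.9))]
scene 18 41 [305.34 210.07] [(np.float64(0.0815), np.float64(36.8))]
top 18 31 [301.29 203.45] 0.105 0.0436 54.5
top 18 31 [301.29 203.45] 0.097 0.0449 53.8
top 18 32 [332.5 208.5] 0.105 0.0421 287.9
top 18 32 [332.5 208.5] 0.097 0.0423 289.3
```

View pics/z18.png

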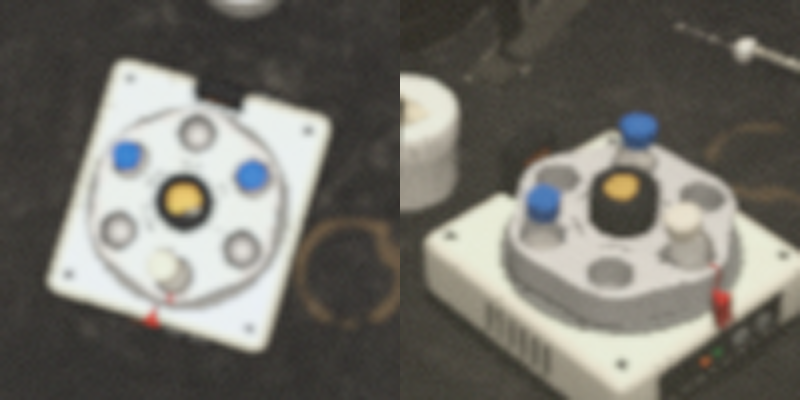

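Run:
```python
from h import *
ax=np.array([.515,-.0775])
im=cv2.imread('pics/top18.png')[:,:,::-1].astype(int);red=(im[...,0]-np.maximum(im[...,1],im[...,2]));print(red[233:250,302:320])
sub=red[:,:];
for nm,(r0,r1,c0,c1),z in (('mark',(234,242,309,317),.070),('ptr',(242,249,302,312),.060)):
    w=np.clip(sub[r0:r1,c0:c1]-12,0,None).astype(float);yy,xx=np.mgrid[r0:r1,c0:c1];c=[(w*xx).sum()/w.sum(),(w*yy).sum()/w.sum()]
    P=toplane('top',[c],z)[0];d=P[:2]-ax;print(nm,c,P,np.hypot(*d),np.degrees(np.arctan2(d[1],d[0]))%360)
for a in (165,168,171):
    u=np.array([np.cos(np.radians(a)),np.sin(np.radians(a))]);X=ax+.045*u
    print(a,'cap exp',proj('scene',[[*X,.097]])[0],proj('top',[[*X,.097]])[0])
s=cv2.imread('pics/scene18.png');t=cv2.imread('pics/top18.png')
cv2.imwrite('pics/v18.png',np.hstack([cv2.resize(t[218:250,295:327],(400,400),interpolation=0),cv2.resize(s[200:240,325:365],(400,400),interpolation=0)]))
```

```text
[[ -3  -4  -4  -5  -4  -2  -2  -3  -3  -3  -1   2   4   4   4   0  -3  -5]
 [ -1  -2  -3  -4  -3  -3  -2  -1   0   0   2   4   5   4   3   1  -4  -5]
 [  2   1  -1  -2  -2  -3  -3   0   2   4   5   5   4   4   4   0  -4  -5]
 [  1   1   1   0  -1  -2  -2   1   2   4   4   4   4   3   3  -2  -5  -5]
 [ -2   0   1   2   1   0   1   1   2   7  11   9   5   4   2  -2  -4  -4]
 [ -4  -2  -1   0   1   2   2   1   4  16  31  22   8   4   2  -1  -3  -4]
 [ -5  -4  -3  -2  -2   0   2   2   6  24  41  27  10   4   2  -1  -2  -1]
 [ -6  -5  -5  -5  -3   0   3   3   6  20  35  22   9   2   2   2   1   2]
 [ -4  -4  -5  -5  -2   4  13  10   1   5  10   9   3   1   1   1   1   2]
 [ -1  -2  -3  -3   4  20  36  17   0  -4  -3  -3  -2  -3  -3  -3  -2  -3]
 [  3   1   1   7  23  56  68  25   0  -5  -6  -5  -6  -7  -7  -8  -8  -8]
 [  7  10  12  27  60 100  97  40   5  -4  -4  -4  -5  -5  -5  -6  -8  -9]
 [ 10  14  19  40  76 107 107  63  15   0  -2  -3  -2  -3  -4  -5  -5  -5]
 [  4  10  10  19  39  64  76  57  20   3   1  -1   0   1  -1  -2  -3  -3]
 [  3   4   2   4   6  14  22  21   7   2   2   2   2   3   1   1   0  -1]
 [  3   2   2   2   1   0   1   1   1   0   0   2   2   0   2   2   2   2]
 [  1   2   0   1   2   1   1   0  -1   1   3   2   2   0   3   1   1   2]]
mark [np.float64(312.0846153846154), np.float64(239.06153846153848)] [ 0.4564577  -0.06656923  0.07      ] 0.05955403547944624 169.42376181693538
ptr [np.float64(307.39235412474846), np.float64(244.61971830985917)] [ 0.44323117 -0.05430095  0.06      ] 0.07542519770249931 162.08673218197163
165 cap exp [342.93643927 213.12613983] [311.10673217 232.0914167 ]
168 cap exp [343.70326098 212.58555198] [312.05204347 232.31951715]
171 cap exp [344.42082925 212.01955227] [313.00862305 232.49778203]
```

View pics/v18.png

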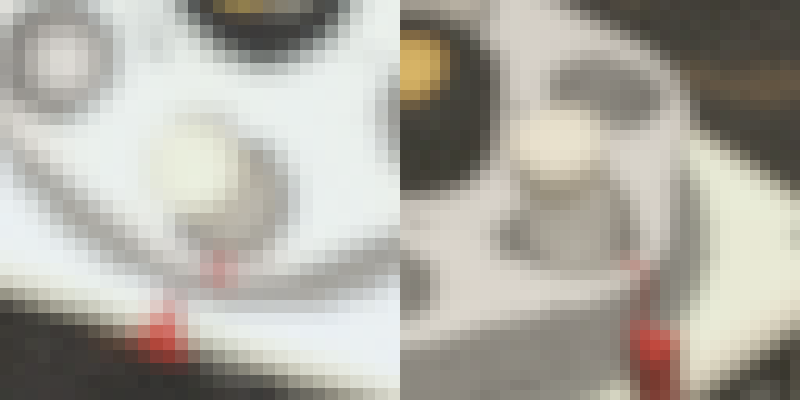

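Run:
```python
from h import *
def cen(n,k,r0,r1,c0,c1):
    im=cv2.imread(f'pics/{n}{k}.png')[r0:r1,c0:c1].astype(int); s=im[...,2]-im[...,0] # red-blue : creamy
    m=(s>s.max()*0.6)&(im.max(2)>150);b=blobs(im,m,3);print(n,s.max(),b);return max(b,key=lambda t:t[0])[1]+[c0,r0]
def tri(a,b):
    Ps=[];x=[]
    for n,p in (('top',a),('scene',b)):
        c=cal(n);Ps.append(np.c_[c['R'],c['t']]);x.append(cv2.undistortPoints(np.array(p,float).reshape(1,1,2),K(c),np.array(c['D'])).reshape(2,1))
    X=cv2.triangulatePoints(Ps[0],Ps[1],x[0],x[1]);return (X[:3]/X[3]).ravel()
a0=cen('top',0,205,222,290,303);b0=cen('scene',0,200,220,305,317)
a=cen('top',18,226,240,305,318);b=cen('scene',18,208,220,333,348)
print(a0,b0,tri(a0,b0));print(a,b,tri(a,b))
print('blue ref18',tri([301.29,203.45],[305.34,210.07]),tri([332.5,208.5],[329.21,191.68]))
print('blue ref0',tri([325.12,198.5],[315.13,190.43]),tri([324.24,230.32],[348,203.18]))
```

```text
top 34 [(np.int32(5), array([1.8, 9.6]))]
scene 28 [(np.int32(10), array([8.8, 1. ])), (np.int32(74), array([ 7.99, 14.07]))]
top 45 [(np.int32(4), array([ 7.5, 12.5]))]
scene 29 [(np.int32(96), array([7.45, 6.77]))]
[291.8 214.6] [312.99 214.07] [ 0.51340965 -0.01953942  0.10976892]
[312.5 238.5] [340.45 214.77] [ 0.46564796 -0.06538833  0.09334288]
blue ref18 [ 0.54337689 -0.04030255  0.09189191] [ 0.53036013 -0.11701844  0.09378439]
blue ref0 [ 0.5544973  -0.09896064  0.09934481] [ 0.47601652 -0.09751695  0.09874932]
```

Run:
```python
from h import *
def tri(a,b):
    Ps=[];x=[]
    for n,p in (('top',a),('scene',b)):
        c=cal(n);Ps.append(np.c_[c['R'],c['t']]);x.append(cv2.undistortPoints(np.array(p,float).reshape(1,1,2),K(c),np.array(c['D'])).reshape(2,1))
    X=cv2.triangulatePoints(Ps[0],Ps[1],x[0],x[1]);return (X[:3]/X[3]).ravel()
for n,k,(r0,r1,c0,c1) in (('top',0,(208,222,290,306)),('top',18,(225,238,304,318)),('scene',0,(205,222,304,320)),('scene',18,(207,222,332,350))):
    im=cv2.imread(f'pics/{n}{k}.png')[r0:r1,c0:c1].astype(int);print(n,k);print(im[...,2]-im[...,0]);print(im[...,1])
print(tri([310.2,231.],[340.4,214.5]),tri([297.4,214],[312.9,213.5]))
```

```text
top 0
[[16 14 11  8  7  6  6  2  2  2  2  2  2  2  2  2]
 [15 12  8  7  7  8  7  6  5  3  2  2  3  3  3  3]
 [15 12  8  6  8  9  9  9  8  7  4  2  2  3  3  3]
 [14 11  8  8  8  9  9  9  9  9  7  2  2  2  4  4]
 [13 10 10 10  8  8  8  8  9 11 10  7  3  3  3  3]
 [14 14 16 13  8  6  7  8  9  9 11 12  6  4  3  3]
 [18 26 32 20  9  7  8  8  9 10 12 12  7  3  2  2]
 [15 25 34 21 12  9  8  8 10 12 15 13  8  3  2  2]
 [ 6  7 12 14 12 11 10 10 12 15 15 11  5  2  2  2]
 [ 0  0  4  9 12 15 15 14 17 15 13  7  1  0  0  0]
 [-2 -1  5  8 10 12 14 15 13 10  7  3  1  0  0  0]
 [-3 -1  5  7  6  5  5  6  4  2  1  1  0 -1  0  0]
 [-4 -3  3  5  4  2  1  0 -1 -1 -2 -1  0  0  0 -1]
 [-5 -3  2  5  4  2  1  0 -1 -1 -1  0 -1  0  0  0]]
[[172 208 214 210 218 227 232 234 235 236 236 236 237 236 236 236]
 [183 212 214 214 222 227 229 231 229 228 229 233 235 236 235 236]
 [194 214 217 221 227 228 229 229 225 217 214 223 232 235 235 235]
 [207 218 217 223 231 234 235 235 231 219 204 205 222 233 235 235]
 [215 221 219 225 233 237 238 238 236 228 207 190 206 228 235 235]
 [212 212 208 219 233 238 239 238 238 233 21
[... 5303 characters left out ...]
12 197 189 190 195 201]
 [ 61  89 144 184 204 219 224 224 225 226 226 222 213 205 205 206 208 208]
 [ 68 106 161 187 196 212 219 223 224 224 222 216 203 195 206 211 211 211]
 [ 90 134 178 190 182 189 206 213 217 214 210 197 181 182 200 210 211 212]
 [131 174 197 194 172 161 178 192 193 192 184 171 163 167 190 204 211 212]
 [176 199 207 202 182 154 149 158 160 160 157 156 157 155 168 190 206 212]
 [202 209 210 208 192 163 145 144 145 146 150 158 166 163 154 172 197 209]
 [209 211 210 204 189 167 153 148 148 151 158 163 167 164 150 153 185 207]
 [209 209 203 188 163 153 156 159 161 162 165 167 165 163 151 144 176 205]]
[ 0.47504275 -0.06317278  0.0936034 ] [ 0.5180265  -0.03119741  0.10006204]
```

```bash
cat > st.py <<'E'
from h import *
from scipy.spatial.transform import Rotation as Ro
import sys
s=monitor.get_state();M=Ro.from_quat(s['tcp_rot']).as_matrix();print('t',s['time'],'p',np.round(s['eef_pos'],4),'F',np.round(s['contact_force'],1),'q',np.round(s['qpos'],2));print(M.round(3))
if len(sys.argv)>1:
    T=np.array(list(map(float,sys.argv[1:4])));print('tool delta to',T,(M.T@(T-np.array(s['eef_pos']))).round(4))
E
python3 st.py 0.475 -0.060 0.13
```

```text
t 18.5667 p [0.5443 0.1625 0.1721] F [ 0.7  1.1 -0.7] q [ 0.15  0.15  1.88 -0.1   1.15 -1.09]
[[-0.96   0.281 -0.019]
 [ 0.282  0.955 -0.093]
 [-0.008 -0.095 -0.995]]
tool delta to [ 0.475 -0.06   0.13 ] [ 0.0042 -0.2279  0.0639]
```

Emit:
jog_arm:
  series:
    - [0.001,-0.0285,0.003,0]
    - [0.001,-0.0285,0.003,0]
    - [0.001,-0.0285,0.003,0]
    - [0.001,-0.0285,0.003,0]
    - [0,-0.0285,0.003,0]
    - [0,-0.0285,0.003,0]
    - [0,-0.0285,0.003,0]
    - [0,-0.0285,0.003,0]
  grip: 0.048

```text
time: 19.23
eef_pos: [0.471, -0.0695, 0.1715]
tcp_rot: [0.145, 0.988, -0.047, -0.0]
contact_force: [1.2, -0.4, -0.6]
opening: 0.565
```

```bash
python3 st.py 0.475 -0.060 0.13
```

```text
t 19.2333 p [ 0.471  -0.0695  0.1715] F [ 1.2 -0.4 -0.6] q [-0.31 -0.09  2.12 -0.11  1.1  -1.54]
[[-0.958  0.286 -0.014]
 [ 0.286  0.954 -0.094]
 [-0.013 -0.094 -0.995]]
tool delta to [ 0.475 -0.06   0.13 ] [-0.0006  0.0142  0.0404]
```

Emit:
jog_arm:
  series:
    - [0,0.006,0.01,0]
    - [0,0.006,0.015,0]
    - [0,0.005,0.015,0]
    - [0,0,0.012,0]
    - [0,0,0.01,0]
    - [0,0,0.006,0]
    - [0,0,0,0]
    - [0,0,0,0]

```text
time: 19.9
eef_pos: [0.4711, -0.0724, 0.1019]
tcp_rot: [0.157, 0.986, -0.049, 0.002]
contact_force: [0.3, 0.0, -0.6]
opening: 0.564
```

```bash
python3 st.py 0.475 -0.060 0.099; python3 look.py 20
```

```text
t 19.9 p [ 0.4711 -0.0724  0.1019] F [ 0.3  0.  -0.6] q [-0.32  0.02  2.16 -0.12  0.95 -1.5 ]
[[-0.951  0.31  -0.011]
 [ 0.309  0.946 -0.098]
 [-0.02  -0.096 -0.995]]
tool delta to [ 0.475 -0.06   0.099] [0.0002 0.0132 0.0016]
t 19.9 p [ 0.4711 -0.0724  0.1019] psi 161.9 r 0.0441 phi 173.4 F [ 0.3  0.  -0.6] q [-0.32  0.02  2.16 -0.12  0.95 -1.5 ]
```

View pics/z20.png

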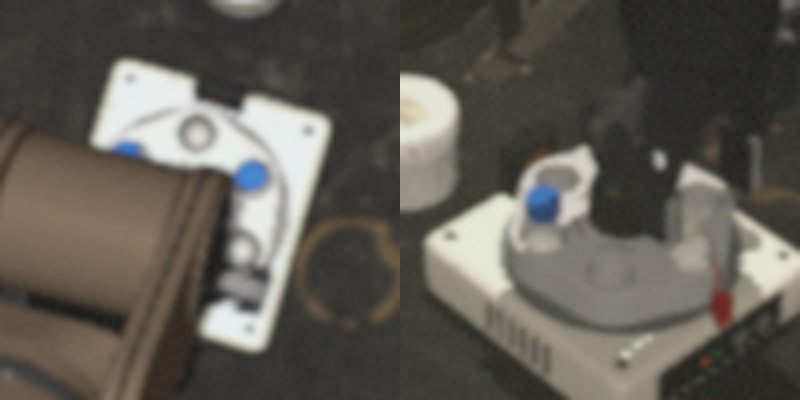

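Emit:
jog_arm:
  series:
    - [0,-0.001,0,0]
    - [0,-0.001,0,0]
    - [0,-0.001,0,0]
    - [0,-0.001,0,0]
    - [0,-0.001,0,0]
    - [0,-0.001,0,0]
    - [0,-0.001,0,0]
    - [0,0,0,0]

```text
time: 20.67
eef_pos: [0.4714, -0.0798, 0.1063]
tcp_rot: [0.156, 0.986, -0.05, 0.006]
contact_force: [-0.4, -0.6, -0.2]
opening: 0.561
```

```bash
python3 st.py; python3 look.py 21;python3 fit.py 20 21
python3 - <<'E'
import cv2,numpy as np
L=[cv2.resize(cv2.imread(f'pics/scene{k}.png')[200:240,325:365],(400,400),interpolation=2) for k in (20,21)]
cv2.imwrite('pics/c21.png',np.hstack(L))
E
```

```text
t 20.6667 p [ 0.4714 -0.0798  0.1063] F [-0.4 -0.6 -0.2] q [-0.33  0.01  2.16 -0.12  0.95 -1.52]
[[-0.951  0.309 -0.004]
 [ 0.307  0.946 -0.1  ]
 [-0.027 -0.096 -0.995]]
t 20.6667 p [ 0.4714 -0.0798  0.1063] psi 162.0 r 0.0437 phi 183.0 F [-0.4 -0.6 -0.2] q [-0.33  0.01  2.16 -0.12  0.95 -1.52]
scene 20 46 [305.22 210.41] []
top 20 13 [301.62 201.92] 0.105 0.0453 50.1
top 20 13 [301.62 201.92] 0.097 0.0467 49.5
top 20 36 [332.14 208.61] 0.105 0.0412 287.9
top 20 36 [332.14 208.61] 0.097 0.0414 289.4
scene 21 46 [305.22 210.41] []
top 21 29 [332.72 208.34] 0.105 0.0427 288.1
top 21 29 [332.72 208.34] 0.097 0.043 289.6
```

View pics/c21.png

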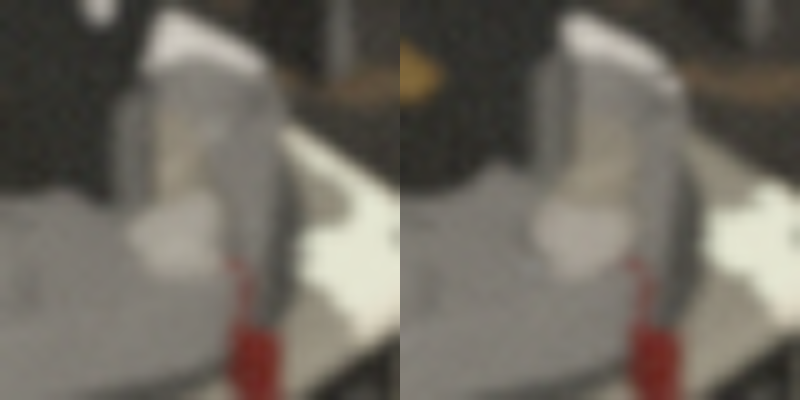

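Emit:
jog_arm:
  series:
    - [0,0.002,-0.005,0]
    - [0,0,-0.02,0]
    - [0,0,-0.025,0.1]
    - [0,0,-0.02,0.12]
    - [0,0,0,0.12]
    - [0,0,0,0.12]
    - [0,0,0,0.12]
    - [0,0,0,0.12]
  grip: 0.036

```text
time: 21.43
eef_pos: [0.4723, -0.0689, 0.1811]
tcp_rot: [0.497, 0.866, -0.044, 0.023]
contact_force: [0.6, -0.9, -0.4]
opening: 0.417
```

Emit:
jog_arm:
  series:
    - [0,0,0,0.12]
    - [0,0,0,0.12]
    - [0,0,0,0.12]
    - [0,0,0,0.12]
    - [0,0,0,0.12]
    - [0,0,0,0.12]
    - [0,0,0,0.12]
    - [0,0,0,0.12]

```text
time: 22.1
eef_pos: [0.4729, -0.0671, 0.1844]
tcp_rot: [0.851, 0.522, -0.026, 0.042]
contact_force: [-0.5, -0.4, -0.6]
opening: 0.423
```

```bash
python3 st.py 0.5439 -0.042 0.12; python3 look.py 22; python3 fit.py 22
```

```text
t 22.1 p [ 0.4729 -0.0671  0.1844] F [-0.5 -0.4 -0.6] q [-0.31 -0.11  2.11 -0.11  1.11  0.21]
[[ 0.453  0.892 -0.001]
 [ 0.887 -0.451 -0.099]
 [-0.089  0.044 -0.995]]
tool delta to [ 0.5439 -0.042   0.12  ] [0.0601 0.0491 0.0615]
t 22.1 p [ 0.4729 -0.0671  0.1844] psi 63.1 r 0.0433 phi 166.2 F [-0.5 -0.4 -0.6] q [-0.31 -0.11  2.11 -0.11  1.11  0.21]
scene 22 58 [329.12 191.74] [(np.float64(0.0915), np.float64(293.1))]
scene 22 41 [305.34 210.59] [(np.float64(0.08), np.float64(36.7))]
top 22 33 [332.39 208.52] 0.105 0.0418 287.9
top 22 33 [332.39 208.52] 0.097 0.042 289.4
```

View pics/z22.png

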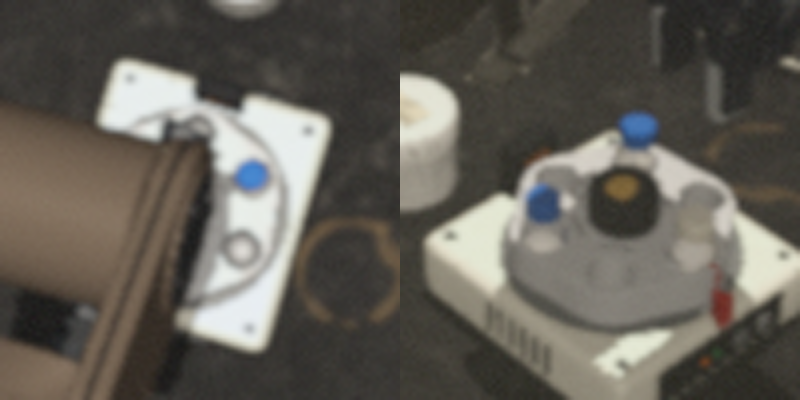

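Emit:
jog_arm:
  series:
    - [0.0157,0.012,0,0]
    - [0.0157,0.012,0,0]
    - [0.0157,0.012,0,0]
    - [0.0157,0.012,0.01,0]
    - [0,0,0.02,0]
    - [0,0,0.02,0]
    - [0,0,0.012,0]
    - [0,0,0,0]

```text
time: 22.87
eef_pos: [0.5494, -0.0361, 0.1202]
tcp_rot: [0.842, 0.537, -0.025, 0.044]
contact_force: [-0.0, -0.6, 0.6]
opening: 0.42
```

```bash
python3 st.py 0.5439 -0.042 0.09; python3 look.py 23; python3 fit.py 23
```

```text
t 22.8667 p [ 0.5494 -0.0361  0.1202] F [-0.  -0.6  0.6] q [-0.21  0.15  1.98 -0.12  0.99  0.29]
[[ 0.421  0.907  0.006]
 [ 0.903 -0.419 -0.1  ]
 [-0.089  0.048 -0.995]]
tool delta to [ 0.5439 -0.042   0.09  ] [-0.005  -0.0039  0.0306]
t 22.8667 p [ 0.5494 -0.0361  0.1202] psi 65.1 r 0.0538 phi 50.3 F [-0.  -0.6  0.6] q [-0.21  0.15  1.98 -0.12  0.99  0.29]
scene 23 58 [329.16 191.74] [(np.float64(0.0915), np.float64(293.0))]
scene 23 16 [305.   212.62] []
top 23 32 [332.5 208.5] 0.105 0.0421 287.9
top 23 32 [332.5 208.5] 0.097 0.0423 289.3
```

View pics/z23.png

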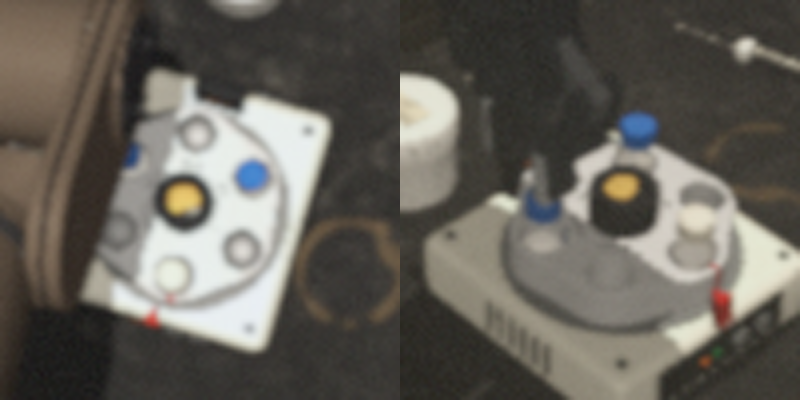

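Emit:
jog_arm:
  series:
    - [-0.003,-0.002,0,0]
    - [-0.003,-0.002,0.001,0]
    - [0,0,0.006,0]
    - [0,0,0.007,0]
    - [0,0,0.007,0]
    - [0,0,0.007,0]
    - [0,0,0.003,0]
    - [0,0,0,0]

```text
time: 23.63
eef_pos: [0.5465, -0.0451, 0.0947]
tcp_rot: [0.842, 0.537, -0.02, 0.049]
contact_force: [0.3, 0.5, -0.1]
opening: 0.421
```

```bash
python3 st.py 0.5439 -0.042 0.09; python3 look.py 24; python3 fit.py 24
```

```text
t 23.6333 p [ 0.5465 -0.0451  0.0947] F [ 0.3  0.5 -0.1] q [-0.22  0.17  2.01 -0.12  0.92  0.28]
[[ 0.422  0.906  0.018]
 [ 0.902 -0.418 -0.103]
 [-0.086  0.06  -0.994]]
tool delta to [ 0.5439 -0.042   0.09  ] [ 0.0021 -0.0039  0.0043]
t 23.6333 p [ 0.5465 -0.0451  0.0947] psi 65.1 r 0.0452 phi 45.8 F [ 0.3  0.5 -0.1] q [-0.22  0.17  2.01 -0.12  0.92  0.28]
scene 24 36 [330.53 191.61] [(np.float64(0.092), np.float64(289.3))]
scene 24 21 [303.81 210.95] []
top 24 32 [332.5 208.5] 0.105 0.0421 287.9
top 24 32 [332.5 208.5] 0.097 0.0423 289.3
```

View pics/z24.png

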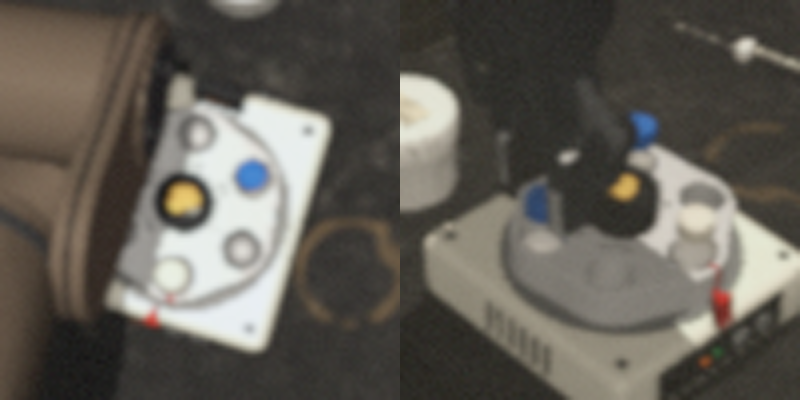

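Emit:
jog_arm:
  series:
    - [0,0,0.003,0]
    - [-0.001,0.003,0.001,0]
    - [-0.0013,0.0045,0,0]
    - [-0.0013,0.0045,0,0]
    - [0.0006,-0.002,0,0]
    - [0,0,0,0]
    - [0,0,0,0]
    - [0,0,0,0]

```text
time: 24.4
eef_pos: [0.5535, -0.051, 0.092]
tcp_rot: [0.842, 0.537, -0.022, 0.045]
contact_force: [-1.0, 0.5, 1.1]
opening: 0.424
```

```bash
python3 st.py; python3 look.py 25; python3 fit.py 25
cat > mk.py <<'E'
import sys
from h import *
ax=np.array([.515,-.0775]);k=sys.argv[1]
im=cv2.imread(f'pics/top{k}.png')[:,:,::-1].astype(int);red=(im[...,0]-np.maximum(im[...,1],im[...,2]));print(red[234:250,302:318])
E
python3 mk.py 25
```

```text
t 24.4 p [ 0.5535 -0.051   0.092 ] F [-1.   0.5  1.1] q [-0.23  0.19  1.99 -0.12  0.93  0.27]
[[ 0.422  0.906  0.012]
 [ 0.902 -0.419 -0.099]
 [-0.085  0.053 -0.995]]
t 24.4 p [ 0.5535 -0.051   0.092 ] psi 65.0 r 0.0467 phi 34.5 F [-1.   0.5  1.1] q [-0.23  0.19  1.99 -0.12  0.93  0.27]
scene 25 63 [331.11 191.92] [(np.float64(0.0915), np.float64(287.7))]
scene 25 23 [301.78 207.74] []
top 25 35 [333.11 210.11] 0.105 0.0425 282.2
top 25 35 [333.11 210.11] 0.097 0.0426 283.6
[[  1   0  -1  -2  -2   1   1  -4  -5  -5  -5  -2   1   1  -3  -5]
 [  1   0  -1  -1   0   0   0  -3  -4  -5  -3  -1   2   0  -4  -5]
 [  0   0   0   0   1   2   2   0  -2  -2  -1   2   2  -1  -4  -5]
 [  3   1   0   1   2   3   4   7   8   4   2   2   1  -2  -4  -5]
 [  4   1   0   1   1   4  10  24  28  13   3   2   0  -2  -4  -4]
 [  2   1  -2  -2  -1   4  14  31  32  13   3   2   1  -1  -2  -3]
 [  2  -1  -4  -4  -4  -1   9  21  19   8   3   3   1   0   0   1]
 [  0  -1  -4  -5  -4   4  13  12   3   0  -1   1   0   0   1   1]
 [  2  -1  -2  -2   4  20  36  17   0  -3  -3  -3  -3  -3  -3  -3]
 [  2   2   2   7  24  57  68  25   0  -5  -5  -5  -5  -7  -6  -7]
 [  5   8  12  27  59 100  97  41   6  -4  -5  -4  -4  -4  -5  -6]
 [  9  14  20  40  75 106 107  61  16   0  -1  -2  -3  -4  -3  -5]
 [  4   6  10  17  40  64  74  56  19   4   1   0  -1   0  -1  -2]
 [  1   2   1   1   6  12  21  19   7   2   1   1   2   2   1   1]
 [  1   2   0   1   1   0   2   3   0   0   1   1   2   2   3   2]
 [  2   0  -1   2   2   1   0   2   3   3   1   0   2   2   0   2]]
```

View pics/z25.png

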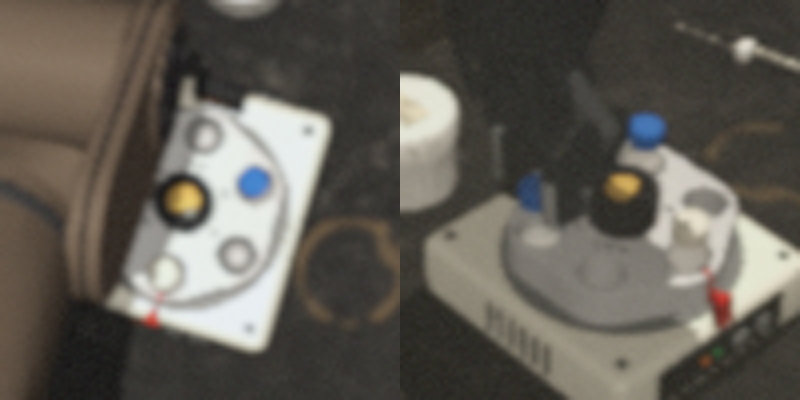

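Run:
```python
from h import *
ax=np.array([.515,-.0775])
def r(n,c,z):
    P=toplane('top',[c],z)[0];d=P[:2]-ax;print(n,P.round(4),np.hypot(*d).round(4),(np.degrees(np.arctan2(d[1],d[0]))%360).round(1));return P
m=r('mark',[309.45,238.9],.07);p=r('tip',[308,241.6],.062);r('tipbody',[307.4,244.6],.06);print(np.hypot(*(m-p)[:2]))
# hub-centre from brass/hub at home
c=[315.5,214.5];r('hub',c,.09)
c2=toplane('top',[[280.67,237.10],[298.39,178.02],[352.89,194.37],[335.17,253.45]],.046)[:,:2];u=(c2[0]+c2[3])/2-(c2[1]+c2[2])/2;print('box dir',np.degrees(np.arctan2(u[1],u[0]))%360,'centre',c2.mean(0))
```

```text
mark [ 0.4568 -0.06    0.07  ] 0.0607 163.3
tip [ 0.4506 -0.0559  0.062 ] 0.0679 161.4
tipbody [ 0.4433 -0.0543  0.06  ] 0.0754 162.1
0.0074610587809459785
hub [ 0.5152 -0.0758  0.09  ] 0.0018 83.6
box dir 163.76391215371774 centre [ 0.51822914 -0.07634471]
```

Emit:
jog_arm:
  series:
    - [0.001,-0.0025,0,0]
    - [0.001,-0.0025,0,0]
    - [-0.0008,0.0005,-0.01,0]
    - [-0.0013,0.0008,-0.015,0]
    - [-0.0017,0.001,-0.02,0]
    - [-0.0017,0.001,-0.02,0]
    - [-0.0017,0.001,-0.02,0]
    - [0,0,0,0]

```text
time: 25.17
eef_pos: [0.5491, -0.0466, 0.1824]
tcp_rot: [0.842, 0.537, -0.021, 0.046]
contact_force: [0.2, -0.8, 0.8]
opening: 0.421
```

Emit:
jog_arm:
  series:
    - [0.03,-0.01,-0.01,0]
    - [0.03,-0.01,0,0]
    - [0.03,-0.01,0,0]
    - [0.03,-0.01,0,0]
    - [0.03,-0.01,0,0]
    - [0,0,0,0]
    - [0,0,0,0]
    - [0,0,0,0]

```text
time: 25.83
eef_pos: [0.5692, 0.1159, 0.18]
tcp_rot: [0.843, 0.536, -0.018, 0.049]
contact_force: [0.4, -0.5, -0.4]
opening: 0.423
```

```bash
python3 st.py; python3 look.py 26; python3 fit.py 26; python3 mk.py 26 | sed -n 3,10p;python3 - <<'E'
import cv2,numpy as np
t=cv2.imread('pics/top26.png');s=cv2.imread('pics/scene26.png')
cv2.imwrite('pics/v26.png',np.hstack([cv2.resize(t[188:252,285:349],(400,400),interpolation=2),cv2.resize(s[182:246,295:359],(400,400),interpolation=2)]))
E
```

```text
t 25.8333 p [0.5692 0.1159 0.18  ] F [ 0.4 -0.5 -0.4] q [ 0.07  0.14  1.87 -0.12  1.12  0.56]
[[ 0.425  0.905  0.023]
 [ 0.901 -0.421 -0.102]
 [-0.083  0.064 -0.994]]
t 25.8333 p [0.5692 0.1159 0.18  ] psi 64.9 r 0.2009 phi 74.3 F [ 0.4 -0.5 -0.4] q [ 0.07  0.14  1.87 -0.12  1.12  0.56]
scene 26 57 [331.18 192.04] [(np.float64(0.0915), np.float64(287.4))]
scene 26 43 [304.79 208.81] []
top 26 30 [302.37 202.37] 0.105 0.0432 49.7
top 26 30 [302.37 202.37] 0.097 0.0445 49.1
top 26 34 [333.03 210.09] 0.105 0.0423 282.3
top 26 34 [333.03 210.09] 0.097 0.0424 283.8
 [  1   2   1   1   1   2   1   0  -2  -2   0   1   1  -2  -4  -5]
 [ -2   1   1   2   2   3   5   7   6   4   2   2   1  -3  -5  -5]
 [ -4  -2   0   0   1   3   8  22  28  16   5   1   0  -2  -3  -5]
 [ -5  -5  -3  -2  -1   2  14  33  39  21   6   2   1   0  -3  -3]
 [ -5  -5  -5  -6  -4   0   9  23  24  12   5   2   1   1   0   1]
 [ -4  -4  -5  -5  -2   3  14  12   4   0   0   0   1   0   1   1]
 [ -1  -2  -3  -2   4  21  35  18   0  -5  -3  -3  -2  -3  -2  -2]
 [  3   2   2   7  25  57  68  25  -1  -5  -5  -5  -5  -7  -7  -7]
```

View pics/v26.png

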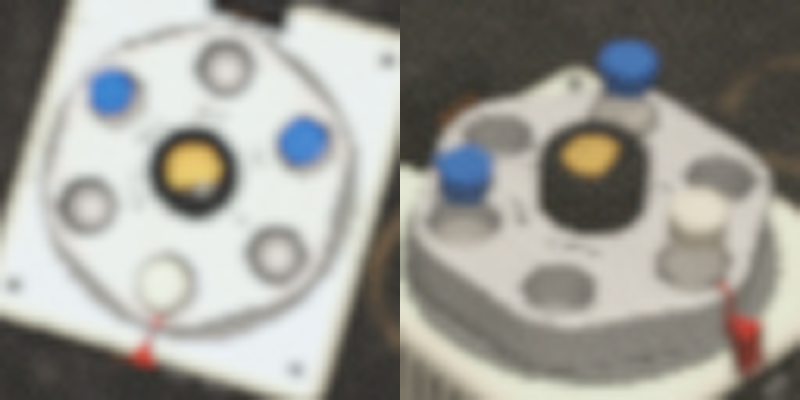

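Run:
```python
from h import *
g=cv2.imread('pics/scene26.png').max(2).astype(float);print(g[192:228,322:330].mean(1).round().astype(int))
from plant import workorder
print(monitor.get_state()['time'],workorder.sign_off())
```

```text
[120 139 151 155 161 170 180 179 168 126  84 105 161 188 195 191 172 133
  90  67  64  60  58  60  59  60  79 141 191 197 201 207 201 186 174 168]
the job is handed in; nothing more can be done
25.9333 None
```

The tray is home on the spindle with its red mark at the pointer. I handed the job in at 25.9 s of the 45 s allowed; sign-off gives no verdict, so these results rest on my own checks.

- **Seating:** I straddled vial_2 with the fingers and turned the tray about 130° counter-clockwise until it dropped. I then pressed the hub with about 27 N. It did not go down any further, and the fingertip height matched a flush hub.
- **Turning home:** I turned the tray and spindle back clockwise by pushing vial_2. That left vial_2 leaning about 0.15 rad, so I pushed it upright again. I made the last 6° by pushing vial_3.
- **Last checks:**
  - **Mark and pointer:** the mark lies at about 163.4°. The pointer measures between 161.4° and 163.8°, so they are in line to about 2°. The raw camera distance from mark to tip came out at 7.46 mm, right at the 7.5 mm limit. I read the pointer at too large a radius (67.9 mm, not 65.5 mm), so I trusted the angle and estimate about 4 mm.
  - **Tray height:** one image estimate of the drop gave 6.6 mm, not 8 mm, but the tray was crooked when riding high. The hub's edge in the last picture sits where it was after the press.
  - **Vials and surroundings:** all three vials stand upright in their pockets, and the arm is clear. I did not measure the spare vial, syringe or tin at the end; no move went near them.
- **Tool tilt:** the tool picked up a tilt of about 5.5° while pushing against the spindle's drag. I could not command it away and worked around it.

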